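# Strip the hold-down jig and put the clamp set away

## Task

The pine block under the hold-down jig is finished and the wing nut is already unscrewed. Strip the jig from the top down, one part at a time: put the wing nut into the plywood holder cut out for it with its wings in the narrow slot, then the spacer into its round pocket, then the clamp strap into its long pocket, and finally lay the freed pine block flat in the grey tray. Each part must lie flat and fully down in its own place, the long parts lengthwise, before you take the next one, and must stay there.

Things in the scene. Friction and masses are not known exactly. Their poses are not given: they have to be found in the camera images.
- jig: Hold-down jig, fixed: plywood base 12 mm high with an upright steel stud (10 mm thick, plain 8 mm end, top 85 mm above the bench) carrying, from below, strap, spacer and wing nut. Origin: stud axis at bench height; x runs from the stud to the pine block. At x = -60 mm a fixed heel block, top at 42 mm. Three dowels 6 mm thick, 8 mm high, beside the block at (84, 32), (84, -32), (58, 49.5) mm.
- wing_nut: Steel wing nut on top of the stack, already unscrewed: it lifts straight off (9 mm of stud inside it). Origin: centre of its underside, z up; starts 76 mm above the bench. Two wings along x, 63 mm from tip to tip, 7 mm thick, 8 to 25 mm above the underside; hub 23 mm in diameter, 20 mm high, with a 26 mm foot. Grip the hub from both sides of the wings (along y). 60 g.
- spacer: Dark steel spacer under the wing nut: thick ring, 38 mm outside, 14 mm bore, 20 mm high, loose round the stud; lift it straight up, about 35 mm clears the stud. Origin: centre of its underside, z up; starts 56 mm above the bench. 60 g.
- strap: Aluminium clamp strap under the spacer: bar 150 (x) x 32 (y) x 14 mm (z) with a slot 37 x 14 mm in its middle for the stud. It lies loose on heel block and pine block, underside 42 mm above the bench; lift it straight up, about 50 mm clears the stud. Origin: centre of its underside, z up. 160 g.
- pine_block: The workpiece: plain pine block 42 (x) x 90 (y) x 30 mm (z), on the jig's base (underside 12 mm above the bench), one end of the strap over its middle. Its centre is 58 mm from the stud: open the fingers to no more than about 65 mm there. Origin: centre of its underside, z up. 80 g.
- nut_holder: Fixed. Origin: centre of its underside. Flat plywood holder 96 (x) x 92 (y) x 18 mm with a cross-shaped pocket 12 mm deep for the wing nut: a slot 76 (x) x 20 mm (y), the narrow arm of the cross, for the wings, and across its middle a wide arm 46 (x) x 74 mm (y) for the hub and the fingers. Pocket floor 6 mm above the bench.
- spacer_holder: Fixed. Origin: centre of its underside. Flat square plywood holder 76 x 76 x 12 mm with a round pocket 50 mm wide and 6 mm deep in its middle for the spacer. Pocket floor 6 mm above the bench.
- strap_holder: Fixed. Origin: centre of its underside. Long flat plywood holder 186 (x) x 92 (y) x 12 mm with a pocket 162 (x) x 44 (y) mm and 6 mm deep for the strap, widened to 70 mm over the middle 56 mm as finger room. Pocket floor 6 mm above the bench.
- block_tray: Fixed. Origin: centre of its underside. Grey painted open tray 68 (x) x 116 (y) mm outside, rim 14 mm above the bench, inside 58 x 106 mm, its floor 5 mm above the bench, for the pine block.
Things that resemble listed ones, but are neither listed nor needed, are in the scene too. What is shaped like the block_tray but purple is not meant.

How it is judged:
On the way, in this order (a step that is already met when the one before it is completed fails the run):
1. the wing nut lies in its holder, let go, while spacer, strap and block are still on the jig (horizontal distance between wing_nut and nut_holder below 0.012 m and z of wing_nut in the frame of nut_holder below 0.0095 m and angle between wing_nut's own z axis and vertical below 0.12 rad and angle between the x axis of wing_nut and the x axis of nut_holder, either way round below 0.3 rad and linear speed of wing_nut below 0.03 m/s and contact force between wing_nut and the fingers below 0.1 N and distance of each of spacer, strap, pine_block from where it was at the start of the episode below 0.04 m), for 0.2 s.
2. the spacer lies in its round pocket, let go, while strap and block are still on the jig (horizontal distance between spacer and spacer_holder below 0.01 m and z of spacer in the frame of spacer_holder below 0.0095 m and angle between each of spacer, wing_nut's own z axis and vertical below 0.12 rad and linear speed of spacer below 0.03 m/s and contact force between spacer and the fingers below 0.1 N and horizontal distance between wing_nut and nut_holder below 0.012 m and z of wing_nut in the frame of nut_holder below 0.0095 m and angle between the x axis of wing_nut and the x axis of nut_holder, either way round below 0.3 rad and distance of each of strap, pine_block from where it was at the start of the episode below 0.04 m), for 0.2 s.
3. the strap lies in its long pocket, let go, while the block is still on the jig (horizontal distance between strap and strap_holder below 0.012 m and z of strap in the frame of strap_holder below 0.0095 m and angle between each of strap, spacer, wing_nut's own z axis and vertical below 0.12 rad and angle between the x axis of strap and the x axis of strap_holder, either way round below 0.3 rad and linear speed of strap below 0.03 m/s and contact force between strap and the fingers below 0.1 N and horizontal distance between spacer and spacer_holder below 0.01 m and z of spacer in the frame of spacer_holder below 0.0095 m and horizontal distance between wing_nut and nut_holder below 0.012 m and z of wing_nut in the frame of nut_holder below 0.0095 m and angle between the x axis of wing_nut and the x axis of nut_holder, either way round below 0.3 rad and distance of pine_block from where it was at the start of the episode below 0.04 m), for 0.2 s.
At the end, for the whole second after the job is handed in: Each part lies flat (within 0.12 rad) on the floor of its own pocket or tray (within 3.5 mm), centred within 12 mm (spacer 10 mm, pine block 15 mm), nut, strap and block in line with their places within 0.3 rad either way round, let go and at rest (horizontal distance between wing_nut and nut_holder below 0.012 m and z of wing_nut in the frame of nut_holder below 0.0095 m and angle between each of wing_nut, spacer, strap, pine_block's own z axis and vertical below 0.12 rad and angle between the x axis of wing_nut and the x axis of nut_holder, either way round below 0.3 rad and horizontal distance between spacer and spacer_holder below 0.01 m and z of spacer in the frame of spacer_holder below 0.0095 m and horizontal distance between strap and strap_holder below 0.012 m and z of strap in the frame of strap_holder below 0.0095 m and angle between the x axis of strap and the x axis of strap_holder, either way round below 0.3 rad and horizontal distance between pine_block and block_tray below 0.015 m and z of pine_block in the frame of block_tray below 0.0085 m and angle between the y axis of pine_block and the y axis of block_tray, either way round below 0.3 rad and linear speed of each of wing_nut, spacer, strap, pine_block below 0.03 m/s and contact force between each of wing_nut, spacer, strap, pine_block and the fingers below 0.1 N); the robot touches nothing.
It also fails if it takes over 115 s, if anything falls off the work surface, if the arm or the gripper's body presses on something with over 40 N, if the wrist force passes 120 N, or if a joint passes its speed limit or range.

## Robot

A 6-joint arm with a two-finger parallel gripper is mounted at the origin on a cart in front of the work surface, level with it; the furniture and walls round the work are solid. World frame = base frame: x ahead of the robot, y to its left, z up, the work surface at z = 0. Lengths are in m, angles in rad, forces in N, time in s.
With the tool pointing down it reaches from about 0.275 to 0.825 m from the base axis. Payload 4.9 kg.
Tool frame: the origin (TCP) lies on the centre line of the jaws, within the pads' length; the fingertips stand 25 mm ahead of it and the grasp point (between the pads) lies 6 mm ahead of it; z points along the fingers, y is the line along which they close (so a half turn about z gives the same grasp; the last joint's range is limited). The gripper opens to 85 mm and grips with 20 to 120 N. Pads are 22 mm wide; open, the fingers measure 114 mm over their backs; the gripper's body (76 mm by 85 mm) begins 54 mm behind the grasp point. The pads swing forward as they close: fully open they stand 13 mm farther back than shut.
Start: joints at [-1.365, 0.326, -0.193, 1.052, 0, 1.437], TCP at [0.183, -0.519, 0.225] pointing down, gripper open.
Joint ranges: [-2.65, 2.65], [-0.97, 1.79], [-1.3, 1.35], [-1.93, 2.1], [-1.47, 1.37], [-3.14, 3.14]. Speed limits (rad/s): [2.57, 2.57, 3.14, 3.14, 3.14, 3.14].

## Interface

Orientations are given as a unit quaternion [x, y, z, w].
In Python, from rig import sensors, optics, env gives the robot as it stands.
- The arm moves only by the tool servo_tool, never from a script. Its argument "targets" is a list of rows, each an object with "translation": the shift along the tool's x, y, z in cm, a list of three; "rotation": the turn, a rotation vector about the tool's x, y, z in degrees, a list of three; "fingers": the opening, from 0 (shut) to 1 (fully open). In form: [{"translation": [tx, ty, tz], "rotation": [rx, ry, rz], "fingers": fingers}, ...]. A call has 1 to 10 rows; each row shifts and turns the commanded pose from where the row before left it, along the tool's axes as they then stand; what a row does not reach is not made up. A row lasts 1/12 s, in which the tool goes at most 41.7 mm and 7.16 degrees, less where a joint would pass 70% of its speed; a pose out of reach is approached as far as the arm can. A call is refused whole if a number of a shift passes 4.17 or a number of a turn 7.16, either way. A call with a gripper value outside its range is refused whole. The fingers move at their own pace and stop on an object; the grip force is fixed at half the most. Time passes only in rows, so rows that do not move let the fingers close. It gives the time, the measured TCP pose, the force, the opening and the grip force at its end, in the units of the state.
- sensors.sense(): the state, without advancing time (a new reading comes with each control period).
- optics.capture(name): name is "scene" or "top" or "wrist"; returns the picture (384x512x3 uint8, red, green, blue); there is no depth.
- optics.get_calibration(name): a dict with "fx", "fy", "cx", "cy" (pixels), "R" (3x3) and "t" (3): a world point X has camera coordinates R X + t. Camera axes: x right, y down, z forward; pixel columns grow to the right and rows downward; lengths in m; the calibration is good to about 2 mm. A picture is of the moment at which its call begins: read the wrist's pose just before it. get_calibration takes no time and is no camera call; for the wrist camera it gives the pose at the moment of the call.
- env.close_job(): hands the job in; it is judged then, once.
The state is a dict: "time": time; "q": joint angles; "qvel": joint speeds; "effort": joint torques, N m; "tool_pos": TCP position; "orientation": TCP orientation; "contact_force": force on the tool from outside, world axes, zero at the start; "torque": the same for the moment, N m; "finger_gap": opening from 0.0 (shut) to 1.0 (fully open); "grasp_force": force on a finger pad.
Only numpy, scipy, OpenCV 4.12 (cv2) and the standard library are available. Lean on these libraries where they do the work, as an engineer would, in place of code of your own. Each camera call takes 0.05 s, during which the arm holds its last target. There are 200 camera calls.

## Working session

There is one attempt and no reset: what is moved stays moved. The work goes in short steps, Python scripts to look and compute and a tool call to move; the robot and the scene stay as the last step left them, time stands still between calls to the robot, and variables do not carry over. Pictures are saved under pics/ and viewed, at most 14 in all, crops included, and the job is handed in when it is done.

Besides the shell and the picture viewer there is one more tool, called by a JSON object that holds its "fn" and its "kwargs". servo_tool: Moves the arm, as the interface text tells. Its arguments: {"type":"object","properties":{"targets":{"type":"array"}},"required":["targets"]}

```bash
mkdir -p pics; python3 - <<'E'
from rig import sensors, optics, env
import cv2,json
s=sensors.sense(); print({k:s[k] for k in('time','tool_pos','orientation','finger_gap')})
for n in('top','scene'):
    im=optics.capture(n); cv2.imwrite(f'pics/{n}0.png',im[:,:,::-1])
    cv2.imwrite(f'pics/{n}0b.png',cv2.resize(im[:,:,::-1],(768,576),interpolation=cv2.INTER_CUBIC))
    c=optics.get_calibration(n); print(n,c)
E
```

```text
{'time': 0.0, 'tool_pos': array([ 0.18319536, -0.51796044,  0.22380758]), 'orientation': array([ 9.85602698e-01,  1.69075648e-01, -2.93245497e-05, -8.64348766e-04]), 'finger_gap': 1.0019196889649742}
top {'fx': 485.5514539182392, 'fy': 485.5514539182392, 'cx': 253.20531370050438, 'cy': 190.54288318784063, 'R': array([[-0.00603847, -0.99591589, -0.09008371],
       [-0.98675102,  0.0205401 , -0.16093643],
       [ 0.16212948,  0.08791838, -0.98284505]]), 't': array([0.13225721, 0.49357325, 1.42886277])}
scene {'fx': 366.2623628815068, 'fy': 366.2623628815068, 'cx': 256.48911485257673, 'cy': 200.2697323126352, 'R': array([[-0.69168201, -0.72180294,  0.02401076],
       [-0.46113871,  0.41582006, -0.78386527],
       [ 0.5558121 , -0.5532578 , -0.62046653]]), 't': array([0.41406568, 0.23177461, 0.86789259])}
```

View pics/top0b.png

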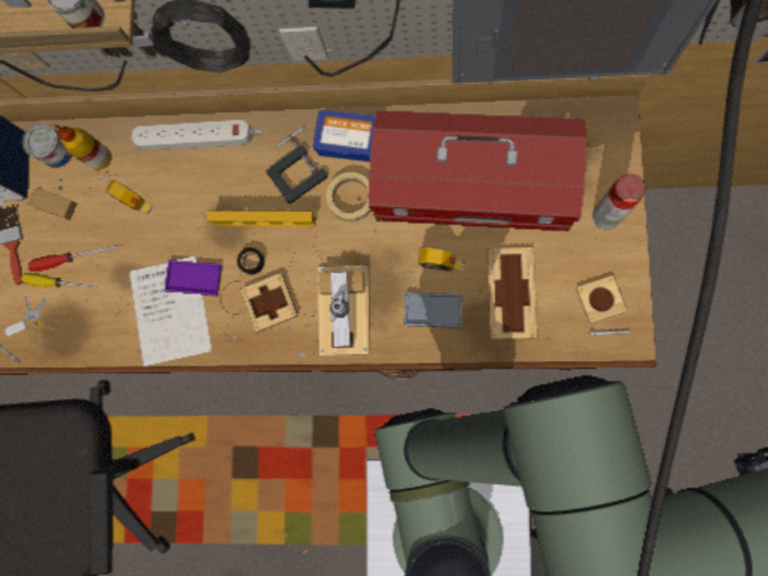

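View pics/scene0b.png

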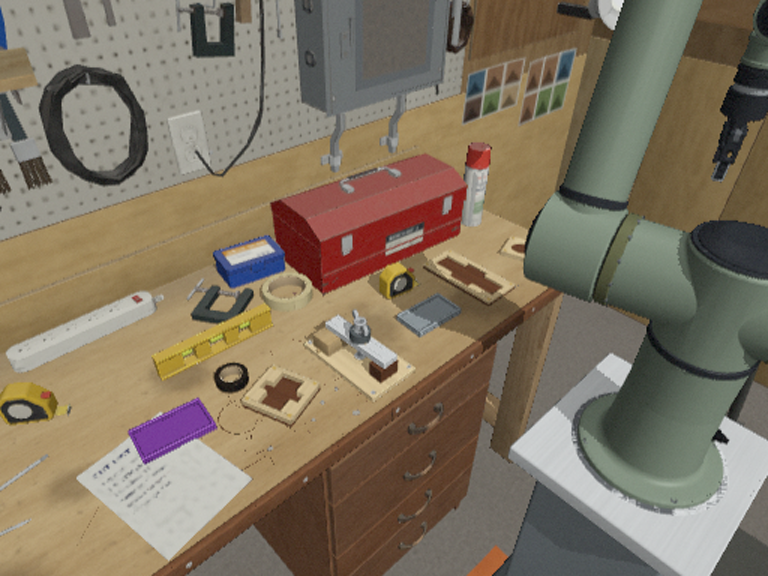

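The top view (768x576 view pixels) shows the nut holder with its cross pocket at (268,301), the jig at (343,308), the grey tray at (433,310), the strap holder at (513,291) and the spacer holder at (601,298). Two trays have this shape, a purple one at (193,278) and the grey one at (433,310). The grey one fits the description. There are also two ring-like lookalikes, black tape at (250,260) and a tan roll at (349,195). The spacer meant is the one on the stud. I'll confirm in an enlarged crop.

```bash
python3 - <<'E'
import cv2,numpy as np
im=cv2.imread('pics/top0.png')
a=cv2.resize(im[165:245,150:310],(800,400),interpolation=cv2.INTER_CUBIC)
b=cv2.resize(im[155:235,265:425],(800,400),interpolation=cv2.INTER_CUBIC)
cv2.imwrite('pics/ca.png',a);cv2.imwrite('pics/cb.png',b)
E
```

```text
(no output)
```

View pics/ca.png

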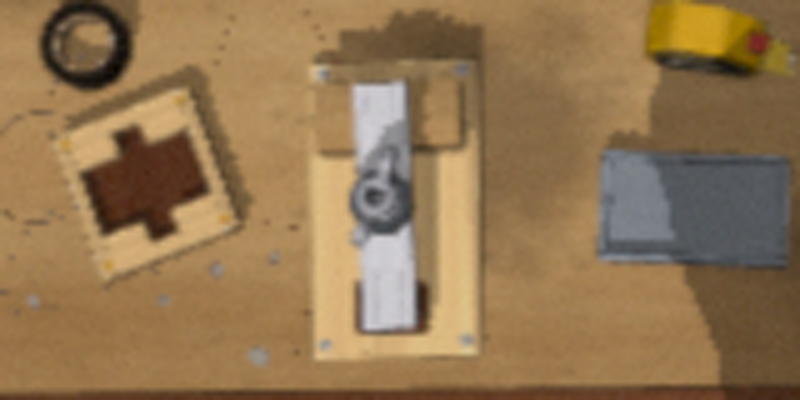

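View pics/cb.png

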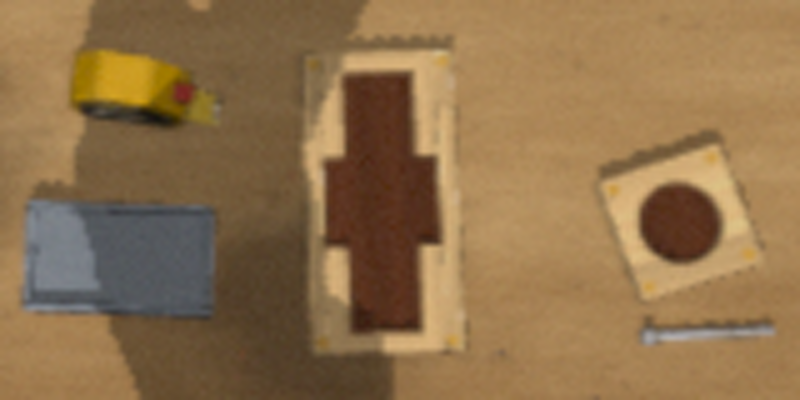

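The crops confirm the grey tray at crop a (695,210) and, on the jig, the pine block at the far end (390,118), so jig x points away from the robot; the dark heel is near at (390,305). The wing nut is at (380,195). Next come position estimates.

```bash
cat > h.py <<'E'
from rig import sensors, optics, env
import numpy as np, cv2
from scipy.spatial.transform import Rotation as Ro
def ray(c,uv,z):
    uv=np.atleast_2d(uv).astype(float)
    d=np.c_[(uv[:,0]-c['cx'])/c['fx'],(uv[:,1]-c['cy'])/c['fy'],np.ones(len(uv))]@c['R']
    o=-c['R'].T@c['t']
    return o+d*((z-o[2])/d[:,2])[:,None]
def proj(c,X):
    p=np.atleast_2d(X)@c['R'].T+c['t']
    return p[:,:2]/p[:,2:]*[c['fx'],c['fy']]+[c['cx'],c['cy']]
def state():
    s=sensors.sense(); R=Ro.from_quat(s['orientation']).as_matrix()
    return s,R
def go(xyz,yaw=None):
    """print shift in tool axes (cm) and turn (deg) to reach TCP xyz, pointing down, finger line (tool y) at yaw (deg) in world"""
    s,R=state()
    print('t',round(s['time'],2),'tcp',s['tool_pos'].round(4),'gap',round(s['finger_gap'],3),'F',np.round(s['contact_force'],1),'q6',round(s['q'][5],2))
    print('shift cm',(R.T@(np.array(xyz)-s['tool_pos'])*100).round(2))
    cur=np.degrees(np.arctan2(R[1,1],R[0,1])); print('fingeryaw',cur.round(1),'tilt',R[:,2].round(4))
    if yaw is not None:
        d=(yaw-cur+90)%180-90
        Rt=Ro.from_euler('z',cur+d,degrees=True).as_matrix()@np.array([[0,1,0],[1,0,0],[0,0,-1.]])
        print('turn',np.degrees(Ro.from_matrix(R.T@Rt).as_rotvec()).round(1))
E
python3 - <<'E'
from h import *
c=optics.get_calibration('top')
A=lambda p:np.array(p,float)/5+[150,165]-.4
B=lambda p:np.array(p,float)/5+[265,155]-.4
def rep(n,P,z):
    X=ray(c,P,z); print(n,'mean',X.mean(0).round(4)); 
    for i in range(len(X)): v=X[(i+1)%len(X)]-X[i]; print('   ',X[i,:2].round(4),'L',np.linalg.norm(v).round(4),'ang',np.degrees(np.arctan2(v[1],v[0])).round(1))
rep('nuth',A([(62,143),(183,88),(240,217),(108,272)]),.018)
rep('tray',A([(602,152),(788,156),(786,266),(600,258)]),.014)
rep('straph',B([(306,52),(448,52),(463,347),(313,347)]),.012)
rep('sph',B([(600,185),(714,147),(762,255),(645,298)]),.012)
rep('sppocket',B([(680,222)]),.010)
rep('jigbase',A([(312,62),(474,62),(478,352),(314,352)]),.012)
rep('strap',A([(353,84),(404,82),(416,328),(362,328)]),.056)
rep('pine',A([(317,82),(462,82),(463,146),(318,150)]),.042)
rep('nut',A([(376,196)]),.096)
s,R=state(); print(R.round(3)); w=optics.get_calibration('wrist'); print(w['fx'],R.T@(-w['R'].T@w['t']-s['tool_pos']), (w['R']@R).round(3))
E
```

```text
nuth mean [0.4731 0.3608 0.018 ]
    [0.4975 0.4164] L 0.0838 ang -66.5
    [0.5309 0.3396] L 0.0905 ang -155.6
    [0.4485 0.3021] L 0.0893 ang 111.7
    [0.4155 0.3851] L 0.0878 ang 20.9
tray mean [0.4498 0.0206 0.014 ]
    [0.4855 0.0765] L 0.1143 ang -92.4
    [ 0.4808 -0.0377] L 0.0678 ang 177.6
    [ 0.4131 -0.0349] L 0.1136 ang 86.6
    [0.4198 0.0785] L 0.0658 ang -1.7
straph mean [ 0.484  -0.1407  0.012 ]
    [ 0.5763 -0.0973] L 0.0866 ang -91.5
    [ 0.5741 -0.1838] L 0.1819 ang -179.4
    [ 0.3921 -0.1856] L 0.0896 ang 89.2
    [ 0.3934 -0.096 ] L 0.1829 ang -0.4
sph mean [ 0.4664 -0.3176  0.012 ]
    [ 0.4893 -0.2714] L 0.0722 ang -72.3
    [ 0.5112 -0.3401] L 0.0707 ang -159.8
    [ 0.4449 -0.3645] L 0.0743 ang 109.5
    [ 0.4201 -0.2945] L 0.073 ang 18.5
sppocket mean [ 0.4661 -0.318   0.01  ]
    [ 0.4661 -0.318 ] L 0.0 ang 0.0
jigbase mean [0.4548 0.2062 0.012 ]
    [0.5468 0.2586] L 0.1026 ang -91.3
    [0.5444 0.1561] L 0.1812 ang -179.4
    [0.3632 0.1542] L 0.1018 ang 89.3
    [0.3645 0.256 ] L 0.1823 ang 0.8
strap mean [0.4497 0.2064 0.056 ]
    [0.524  0.2255] L 0.0313 ang -89.0
    [0.5245 0.1942] L 0.1498 ang -177.1
    [0.3749 0.1867] L 0.0326 ang 89.2
    [0.3753 0.2193] L 0.1488 ang 2.4
pine mean [0.5068 0.2048 0.042 ]
    [0.5283 0.2501] L 0.0899 ang -91.3
    [0.5263 0.1603] L 0.0397 ang -179.2
    [0.4866 0.1597] L 0.0894 ang 90.4
    [0.4859 0.2492] L 0.0424 ang 1.3
nut mean [0.4494 0.2051 0.096 ]
    [0.4494 0.2051] L 0.0 ang 0.0
[[ 0.943  0.333 -0.   ]
 [ 0.333 -0.943  0.001]
 [ 0.    -0.001 -1.   ]]
335.1436658777091 [ 0.08284401 -0.00051717 -0.14925151] [[-0.001  1.     0.001]
 [-0.947 -0.001 -0.322]
 [-0.322 -0.001  0.947]]
```

{"fn": "servo_tool", "kwargs": {"targets": [{"translation":[2.5,-3.1,0],"rotation":[0,0,6.5],"fingers":1},{"translation":[2.2,-3.4,0],"rotation":[0,0,6.5],"fingers":1},{"translation":[1.8,-3.6,0],"rotation":[0,0,6.4],"fingers":1},{"translation":[1.4,-3.8,0],"rotation":[0,0,0],"fingers":1},{"translation":[1.4,-3.8,0],"rotation":[0,0,0],"fingers":1},{"translation":[1.4,-3.8,0],"rotation":[0,0,0],"fingers":1},{"translation":[1.4,-3.8,0],"rotation":[0,0,0],"fingers":1},{"translation":[1.4,-3.8,0],"rotation":[0,0,0],"fingers":1},{"translation":[1.4,-3.8,0],"rotation":[0,0,0],"fingers":1},{"translation":[1.4,-3.8,0],"rotation":[0,0,0],"fingers":1}]}}

```text
time: 0.93
tool_pos: [0.3218, -0.1371, 0.2245]
orientation: [1.0, 0.0, 0.0, 0.0]
contact_force: [1.8, -0.3, 0.7]
finger_gap: 1.0
grasp_force: 0.0
```

{"fn": "servo_tool", "kwargs": {"targets": [{"translation":[1.4,-3.8,0],"rotation":[0,0,0],"fingers":1},{"translation":[1.4,-3.8,0],"rotation":[0,0,0],"fingers":1},{"translation":[1.4,-3.8,0],"rotation":[0,0,0],"fingers":1},{"translation":[1.4,-3.8,0],"rotation":[0,0,0],"fingers":1},{"translation":[1.4,-3.8,0],"rotation":[0,0,0],"fingers":1},{"translation":[1.4,-3.8,0],"rotation":[0,0,0],"fingers":1},{"translation":[1.4,-3.8,0.5],"rotation":[0,0,0],"fingers":1},{"translation":[1.0,-3.0,1],"rotation":[0,0,0],"fingers":1},{"translation":[0,0,0],"rotation":[0,0,0],"fingers":1}]}}

```text
time: 1.68
tool_pos: [0.4305, 0.1122, 0.2091]
orientation: [0.999, 0.031, -0.001, -0.02]
contact_force: [-0.8, -0.2, 0.2]
finger_gap: 0.998
grasp_force: 0.0
```

```bash
python3 - <<'E'
from h import *
go([.4497,.2055,.2])
im=optics.capture('wrist');c=optics.get_calibration('wrist');np.save('pics/w1.npy',c,allow_pickle=True)
cv2.imwrite('pics/w1.png',im[:,:,::-1]); print(proj(c,[.4497,.2055,.096]))
E
```

```text
t 1.68 tcp [0.4305 0.1122 0.2091] gap 0.998 F [-0.8 -0.2  0.2] q6 3.14
shift cm [ 2.5  -9.15  1.27]
fingeryaw -86.5 tilt [-0.004   0.0391 -0.9992]
[[144.93581834 159.39293589]]
```

View pics/w1.png

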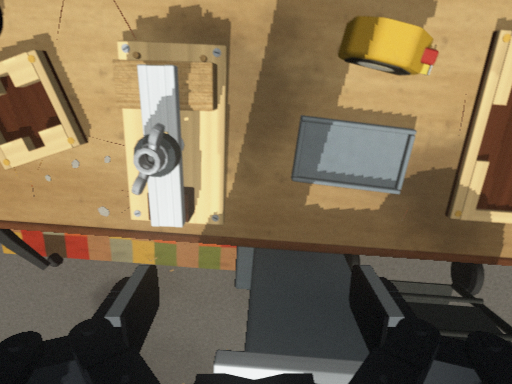

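The wrist view shows the nut hub at (157,153), with wings toward (153,130) and (140,187). Joint 6 is at its limit, so I'll use the half-turned grasp.

{"fn": "servo_tool", "kwargs": {"targets": [{"translation":[0,0,0],"rotation":[0,0,-7.1],"fingers":1},{"translation":[0,0,0],"rotation":[0,0,-7.1],"fingers":1},{"translation":[0,0,0],"rotation":[0,0,-7.1],"fingers":1},{"translation":[0,0,0],"rotation":[0,0,-7.1],"fingers":1},{"translation":[0,0,0],"rotation":[0,0,-7.1],"fingers":1},{"translation":[0,0,0],"rotation":[0,0,-7.1],"fingers":1},{"translation":[0,0,0],"rotation":[0,0,-7.1],"fingers":1},{"translation":[0,0,0],"rotation":[0,0,-7.1],"fingers":1},{"translation":[0,0,0],"rotation":[0,0,-7.1],"fingers":1},{"translation":[0,0,0],"rotation":[0,0,-7.1],"fingers":1}]}}

```text
time: 2.57
tool_pos: [0.429, 0.1093, 0.2109]
orientation: [0.795, 0.606, 0.01, -0.016]
contact_force: [0.0, -0.3, -1.3]
finger_gap: 0.998
grasp_force: 0.0
```

{"fn": "servo_tool", "kwargs": {"targets": [{"translation":[0,0,0],"rotation":[0,0,-7.1],"fingers":1},{"translation":[0,0,0],"rotation":[0,0,-7.1],"fingers":1},{"translation":[0,0,0],"rotation":[0,0,-7.1],"fingers":1},{"translation":[0,0,0],"rotation":[0,0,-7.1],"fingers":1},{"translation":[0,0,0],"rotation":[0,0,-7.1],"fingers":1},{"translation":[0,0,0],"rotation":[0,0,-7.1],"fingers":1},{"translation":[0,0,0],"rotation":[0,0,-7.1],"fingers":1},{"translation":[0,0,0],"rotation":[0,0,-7.1],"fingers":1},{"translation":[0,0,0],"rotation":[0,0,-7.1],"fingers":1},{"translation":[0,0,0],"rotation":[0,0,-7.1],"fingers":1}]}}

```text
time: 3.4
tool_pos: [0.429, 0.1093, 0.2109]
orientation: [0.296, 0.955, 0.018, -0.007]
contact_force: [-0.2, -0.1, 0.3]
finger_gap: 1.003
grasp_force: 0.0
```

{"fn": "servo_tool", "kwargs": {"targets": [{"translation":[0,0,0],"rotation":[0,0,-7.1],"fingers":1},{"translation":[0,0,0],"rotation":[0,0,-7.1],"fingers":1},{"translation":[0,0,0],"rotation":[0,0,-7.1],"fingers":1},{"translation":[0,0,0],"rotation":[0,0,-7.1],"fingers":1},{"translation":[0,0,0],"rotation":[0,0,-5],"fingers":1},{"translation":[0,0,0],"rotation":[0,0,0],"fingers":1}]}}

```text
time: 3.9
tool_pos: [0.4291, 0.1094, 0.2109]
orientation: [0.011, 1.0, 0.019, -0.002]
contact_force: [-1.4, 0.7, 0.2]
finger_gap: 1.0
grasp_force: 0.0
```

```bash
python3 - <<'E'
from h import *
go([.4497,.2055,.2],-90)
c=np.load('pics/w1.npy',allow_pickle=True).item()
print(ray(c,[(153,130),(140,187)],.098))
E
```

```text
t 3.9 tcp [0.4291 0.1094 0.2109] gap 1.0 F [-1.4  0.7  0.2] q6 0.08
shift cm [-1.85  9.61  1.44]
fingeryaw 88.7 tilt [-0.003   0.0377 -0.9993]
turn [ 2.2 -0.2 -1.3]
[[0.47392173 0.19732759 0.098     ]
 [0.42668877 0.20999997 0.098     ]]
```

{"fn": "servo_tool", "kwargs": {"targets": [{"translation":[-0.5,3.2,0.3],"rotation":[2.2,-0.2,0],"fingers":1},{"translation":[-0.7,3.2,0.4],"rotation":[0,0,0],"fingers":1},{"translation":[-0.7,3.2,0.4],"rotation":[0,0,0],"fingers":1},{"translation":[0,0,0],"rotation":[0,0,7],"fingers":1},{"translation":[0,0,0],"rotation":[0,0,6.5],"fingers":1},{"translation":[0,0,0],"rotation":[0,0,0],"fingers":1}]}}

```text
time: 4.4
tool_pos: [0.4505, 0.2059, 0.2007]
orientation: [0.13, 0.991, -0.0, -0.0]
contact_force: [-0.2, -0.3, 0.9]
finger_gap: 1.0
grasp_force: 0.0
```

```bash
python3 - <<'E'
from h import *
go([.4497,.2055,.2],75)
im=optics.capture('wrist');c=optics.get_calibration('wrist');np.save('pics/w2.npy',c,allow_pickle=True)
cv2.imwrite('pics/w2.png',im[:,:,::-1]); print(proj(c,[[.4497,.2055,.096],[.4497,.2055,.085]]))
E
```

```text
t 4.4 tcp [0.4505 0.2059 0.2007] gap 1.0 F [-0.2 -0.3  0.9] q6 0.54
shift cm [ 0.06 -0.05  0.07]
fingeryaw 75.0 tilt [-8.e-04 -8.e-04 -1.e+00]
turn [-0.1 -0.   0. ]
[[253.19245805 194.91971371]
 [253.22758688 190.8295554 ]]
```

View pics/w2.png

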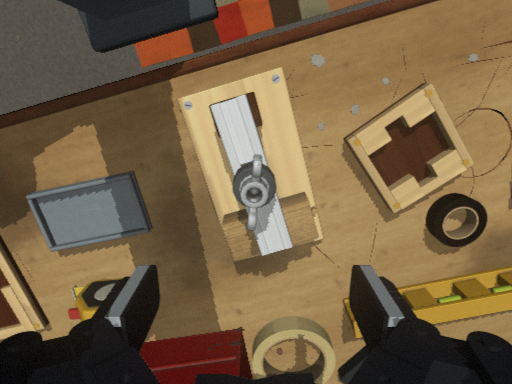

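The nut's hub hole is at (256,191), about 2 mm to tool +y of the predicted point, and its wings are turned about 4° to tool z. I'll correct both, descend and grip.

{"fn": "servo_tool", "kwargs": {"targets": [{"translation":[0,0.15,0],"rotation":[0,0,4],"fingers":1},{"translation":[0,0,3],"rotation":[0,0,0],"fingers":0.8},{"translation":[0,0,3],"rotation":[0,0,0],"fingers":0.7},{"translation":[0,0,2.5],"rotation":[0,0,0],"fingers":0.6},{"translation":[0,0,1.1],"rotation":[0,0,0],"fingers":0.6},{"translation":[0,0,0],"rotation":[0,0,0],"fingers":0.6}]}}

```text
time: 4.95
tool_pos: [0.4489, 0.2059, 0.1024]
orientation: [0.163, 0.987, -0.001, -0.002]
contact_force: [-0.8, -0.9, -0.3]
finger_gap: 0.602
grasp_force: 0.0
```

```bash
python3 - <<'E'
from h import *
go([.4497,.2055,.105],71)
im=optics.capture('wrist')
cv2.imwrite('pics/w3.png',im[:,:,::-1])
E
```

```text
t 4.95 tcp [0.4489 0.2059 0.1024] gap 0.602 F [-0.8 -0.9 -0.3] q6 0.61
shift cm [-0.08 -0.02 -0.26]
fingeryaw 71.2 tilt [-0.0051 -0.0019 -1.    ]
turn [-0.2 -0.2  0.2]
```

View pics/w3.png

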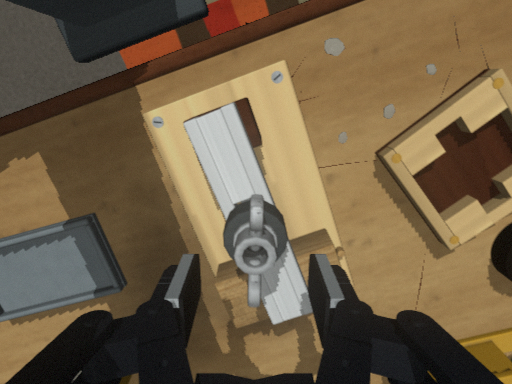

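The wings stand vertical on the finger centre line (255). Next I raise 2 mm and close.

{"fn": "servo_tool", "kwargs": {"targets": [{"translation":[0,0.05,-0.2],"rotation":[0,0,0],"fingers":0.4},{"translation":[0,0,0],"rotation":[0,0,0],"fingers":0.15},{"translation":[0,0,0],"rotation":[0,0,0],"fingers":0.1},{"translation":[0,0,0],"rotation":[0,0,0],"fingers":0.1},{"translation":[0,0,0],"rotation":[0,0,0],"fingers":0.1},{"translation":[0,0,0],"rotation":[0,0,0],"fingers":0.1}]}}

```text
time: 5.5
tool_pos: [0.4517, 0.208, 0.1072]
orientation: [0.163, 0.987, 0.0, 0.0]
contact_force: [-0.9, -0.1, -0.3]
finger_gap: 0.1
grasp_force: 0.0
```

```bash
python3 - <<'E'
from h import *
go([.4497,.2055,.105],71)
im=optics.capture('wrist')
cv2.imwrite('pics/w4.png',im[:,:,::-1])
c=optics.get_calibration('wrist'); s,R=state()
print(proj(c,[s['tool_pos']+R[:,2]*.006,s['tool_pos']+R[:,2]*.025,[.4497,.2055,.096]]))
E
```

```text
t 5.5 tcp [0.4517 0.208  0.1072] gap 0.1 F [-0.9 -0.1 -0.3] q6 0.61
shift cm [ 0.11 -0.3   0.22]
fingeryaw 71.3 tilt [ 7.e-04  0.e+00 -1.e+00]
turn [0.  0.  0.3]
[[253.35233374 255.17553493]
 [253.40315068 239.2816987 ]
 [247.69854766 248.8417577 ]]
```

View pics/w4.png

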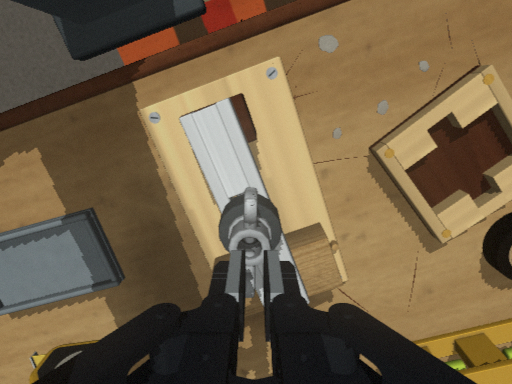

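The fingers closed to 8.5 mm without gripping. The hub is at (250,240) and the pads sit below it from row 250. I'll enlarge to understand why.

```bash
python3 - <<'E'
import cv2
im=cv2.imread('pics/w4.png')[175:325,160:340]; im2=cv2.imread('pics/w3.png')[175:325,160:340]
cv2.imwrite('pics/w4c.png',cv2.resize(cv2.hconcat([im2,im]),(800,333),interpolation=cv2.INTER_CUBIC)[:, :])
E
```

```text
(no output)
```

View pics/w4c.png

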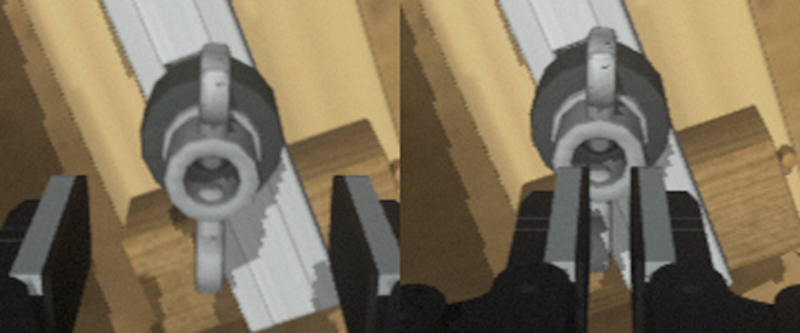

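Measured from the picture, the real fingertips lie roughly 15 mm behind the reported TCP (gap scale and row agree), so they closed above the hub. At 51 mm open, descending 35 mm is clear of everything either way; then close and read the gap.

{"fn": "servo_tool", "kwargs": {"targets": [{"translation":[0.2,-0.15,0],"rotation":[0,0,0],"fingers":0.6},{"translation":[0,0,0],"rotation":[0,0,0],"fingers":0.6},{"translation":[0,0,0],"rotation":[0,0,0],"fingers":0.6},{"translation":[0,0,1],"rotation":[0,0,0],"fingers":0.6},{"translation":[0,0,1],"rotation":[0,0,0],"fingers":0.6},{"translation":[0,0,0.8],"rotation":[0,0,0],"fingers":0.6},{"translation":[0,0,0.5],"rotation":[0,0,0],"fingers":0.6},{"translation":[0,0,0],"rotation":[0,0,0],"fingers":0.6},{"translation":[0,0,0],"rotation":[0,0,0],"fingers":0.6}]}}

```text
time: 6.3
tool_pos: [0.4486, 0.207, 0.0731]
orientation: [0.163, 0.987, -0.0, -0.001]
contact_force: [-0.3, 0.1, 0.4]
finger_gap: 0.596
grasp_force: 0.0
```

```bash
python3 - <<'E'
from h import *
go([.4497,.2055,.105],71)
im=optics.capture('wrist')
cv2.imwrite('pics/w5.png',im[:,:,::-1])
cv2.imwrite('pics/w5c.png',cv2.resize(im[180:380,100:400,::-1],(600,400)))
c=optics.get_calibration('wrist'); s,R=state(); print(c['cx'],c['cy'])
print(proj(c,[s['tool_pos']+R[:,2]*.006,s['tool_pos']+R[:,2]*.025,[.4497,.2055,.096]]))
E
```

```text
t 6.3 tcp [0.4486 0.207  0.0731] gap 0.596 F [-0.3  0.1  0.4] q6 0.61
shift cm [-0.15 -0.11 -3.19]
fingeryaw 71.2 tilt [-1.4e-03 -6.0e-04 -1.0e+00]
turn [-0.1 -0.1  0.2]
254.00512502014584 199.34331215406849
[[253.29786674 255.10234612]
 [253.35153627 239.21575475]
 [250.16284895 288.36743182]]
```

View pics/w5c.png

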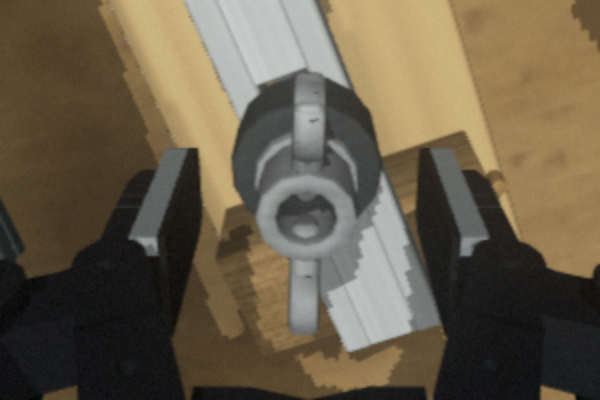

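Hub at crop (305,215) is centred between the pads, which now flank it. Closing.

{"fn": "servo_tool", "kwargs": {"targets": [{"translation":[0,-0.1,0],"rotation":[0,0,0],"fingers":0.4},{"translation":[0,0,0],"rotation":[0,0,0],"fingers":0.15},{"translation":[0,0,0],"rotation":[0,0,0],"fingers":0.15},{"translation":[0,0,0],"rotation":[0,0,0],"fingers":0.15},{"translation":[0,0,0],"rotation":[0,0,0],"fingers":0.15}]}}

```text
time: 6.77
tool_pos: [0.4491, 0.2062, 0.0744]
orientation: [0.163, 0.987, 0.0, 0.0]
contact_force: [-1.3, -1.0, 7.4]
finger_gap: 0.237
grasp_force: 59.1
```

The gap stopped at 0.237 with 59 N, so the hub is gripped. I'll lift, and refine the nut holder from the earlier wrist picture.

{"fn": "servo_tool", "kwargs": {"targets": [{"translation":[0,0,-0.7],"rotation":[0,0,0],"fingers":0.15},{"translation":[0,0,-1.5],"rotation":[0,0,0],"fingers":0.15},{"translation":[0,0,-2.5],"rotation":[0,0,0],"fingers":0.15},{"translation":[0,0,-3],"rotation":[0,0,0],"fingers":0.15},{"translation":[0,0,-2],"rotation":[0,0,0],"fingers":0.15},{"translation":[0,0,0],"rotation":[0,0,0],"fingers":0.15}]}}

```text
time: 7.27
tool_pos: [0.4515, 0.2071, 0.1753]
orientation: [0.163, 0.987, 0.002, 0.003]
contact_force: [0.6, -0.0, 0.2]
finger_gap: 0.234
grasp_force: 58.8
```

```bash
python3 - <<'E'
from h import *
c=np.load('pics/w2.npy',allow_pickle=True).item()
P=np.array([(347,138),(431,86),(470,158),(396,210)],float)
g=cv2.cvtColor(cv2.imread('pics/w2.png'),cv2.COLOR_BGR2GRAY)
X=ray(c,P,.018); print(X.mean(0).round(4))
for i in range(4): v=X[(i+1)%4]-X[i]; print(X[i,:2].round(4),np.linalg.norm(v).round(4),np.degrees(np.arctan2(v[1],v[0])).round(1))
# pocket: dark brown blob, template fit: cross floor + walls; use cross rim at z=.018 as visible opening
im=cv2.imread('pics/w2.png').astype(int); b=im[95:205,360:465]
m=(b.sum(2)<260)&(b[:,:,2]>b[:,:,0]+8)
ys,xs=np.nonzero(m); print(len(xs)); print(ray(c,[(xs.mean()+360,ys.mean()+95)],.012))
cv2.imwrite('pics/m.png',m.astype(np.uint8)*255)
imw=optics.capture('wrist'); cv2.imwrite('pics/w6.png',imw[:,:,::-1])
cw=optics.get_calibration('wrist'); np.save('pics/w6.npy',cw,allow_pickle=True)
cv2.imwrite('pics/w6c.png',cv2.hconcat([imw[:,:,::-1],cv2.cvtColor(cv2.resize(m.astype(np.uint8)*255,(288,384)),cv2.COLOR_GRAY2BGR)]))
go([.473,.361,.16],112)
E
```

```text
[0.4686 0.3627 0.018 ]
[0.4407 0.3033] 0.0889 108.3
[0.4129 0.3877] 0.0852 21.7
[0.492  0.4193] 0.0869 -65.0
[0.5288 0.3405] 0.0957 -157.1
4414
[[0.47580477 0.36490028 0.012     ]]
t 7.32 tcp [0.4505 0.2068 0.1731] gap 0.236 F [-1.3 -0.1 -1.1] q6 0.61
shift cm [ 2.83 15.32  1.35]
fingeryaw 71.3 tilt [ 0.0048  0.0014 -1.    ]
turn [  0.1   0.3 -40.7]
```

View pics/w6c.png

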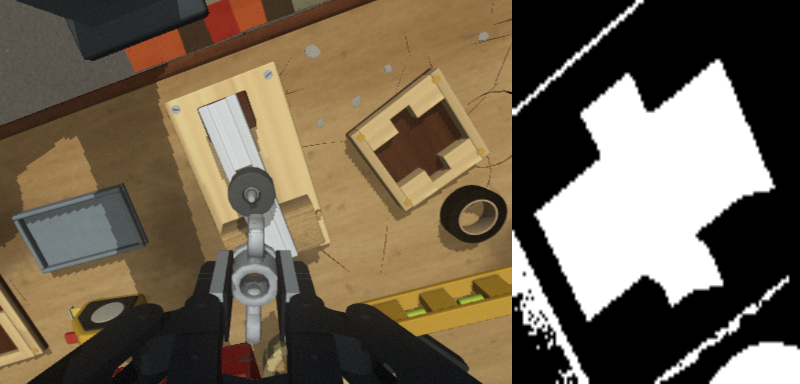

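The nut hangs centred and straight in the fingers, with the stud visible at (252,195). I'll fit each pocket floor seen through its opening to its mask, and convert.

```bash
cat > fit.py <<'E'
from h import *
from scipy.optimize import minimize
def rot(p,x,y,a,z):
    r=np.radians(a);p=np.array(p);R=np.array([[np.cos(r),-np.sin(r)],[np.sin(r),np.cos(r)]])
    return np.c_[p@R.T+[x,y],np.full(len(p),z)]
def cross(l,w,ml,mw): # long arm l x w, middle ml x mw
    l,w,ml,mw=l/2e3,w/2e3,ml/2e3,mw/2e3
    q=[(l,w),(ml,w),(ml,mw)]
    return q+[(-a,b) for a,b in q[::-1]]+[(-a,-b) for a,b in q]+[(a,-b) for a,b in q[::-1]]
circ=[(.025*np.cos(t),.025*np.sin(t)) for t in np.linspace(0,6.28,40,endpoint=False)]
SH={'nut':(cross(76,20,46,74),.018),'strap':(cross(162,44,56,70),.012),'sp':(circ,.012)}
def dark(im): # BGR
    i=im.astype(int); return ((i.sum(2)<270)&(i[:,:,2]>i[:,:,0]+12)).astype(np.float32)
def fit(im,c,kind,p0,S=4,floor=.006):
    poly,top=SH[kind]
    uv=proj(c,rot(np.array(poly)*1.5,*p0,top)); x0,y0=np.floor(uv.min(0)).astype(int).clip(0); x1,y1=np.ceil(uv.max(0)).astype(int)
    x1=min(x1,im.shape[1]); y1=min(y1,im.shape[0])
    m=cv2.resize(dark(im[y0:y1,x0:x1]),None,fx=S,fy=S,interpolation=cv2.INTER_LINEAR)
    m=(m>.5).astype(np.uint8)
    n,l,st,ce=cv2.connectedComponentsWithStats(m); m=(l==1+st[1:,4].argmax())
    def f(p,ret=False):
        k=np.ones(m.shape,np.uint8)
        for z in(top,floor):
            a=np.zeros(m.shape,np.uint8); q=((proj(c,rot(poly,*p,z))-[x0,y0]+.5)*S-.5)
            cv2.fillPoly(a,[np.round(q*16).astype(int)],1,shift=4); k&=a
        return 1-(k&m).sum()/((k|m).sum()+1e-9)
    s0=np.array([p0]+[np.add(p0,d) for d in((.006,0,0),(0,.006,0),(0,0,6))])
    r=minimize(f,p0,method='Nelder-Mead',options=dict(initial_simplex=s0,xatol=1e-4,fatol=1e-4))
    print(kind,r.x.round(4),'IoU',round(1-r.fun,3)); return r.x
E
python3 - <<'E'
from fit import *
t=optics.get_calibration('top'); T=cv2.imread('pics/top0.png')
fit(T,t,'nut',(.473,.362,22)); fit(T,t,'strap',(.484,-.1407,0)); fit(T,t,'sp',(.466,-.318,0))
for n in('w2','w6'): fit(cv2.imread(f'pics/{n}.png'),np.load(f'pics/{n}.npy',allow_pickle=True).item(),'nut',(.473,.362,22))
E
```

```text
nut [ 0.4722  0.3647 20.8519] IoU 0.944
strap [ 0.4822 -0.1402  0.274 ] IoU 0.936
sp [ 0.4652 -0.3176  7.0462] IoU 0.921
nut [ 0.4706  0.3654 21.9122] IoU 0.907
nut [ 0.4693  0.3632 21.4559] IoU 0.911
```

{"fn": "servo_tool", "kwargs": {"targets": [{"translation":[0,0,0],"rotation":[0,0,-6.8],"fingers":0.15},{"translation":[0,0,0],"rotation":[0,0,-6.8],"fingers":0.15},{"translation":[0,0,0],"rotation":[0,0,-6.8],"fingers":0.15},{"translation":[0,0,0],"rotation":[0,0,-6.8],"fingers":0.15},{"translation":[0,0,0],"rotation":[0,0,-6.8],"fingers":0.15},{"translation":[0,0,0],"rotation":[0,0,-6.3],"fingers":0.15},{"translation":[0,0,0],"rotation":[0,0,0],"fingers":0.15}]}}

```text
time: 7.9
tool_pos: [0.4478, 0.2059, 0.1695]
orientation: [-0.188, 0.982, -0.0, -0.001]
contact_force: [-0.2, 0.1, -0.6]
finger_gap: 0.234
grasp_force: 58.8
```

```bash
python3 -c "
from h import *
go([.471,.364,.13],111.5)"
```

```text
t 7.9 tcp [0.4478 0.2059 0.1695] gap 0.234 F [-0.2  0.1 -0.6] q6 -0.1
shift cm [-8.   13.84  3.93]
fingeryaw 111.6 tilt [-2.3e-03 -8.0e-04 -1.0e+00]
turn [ 0.  -0.1  0.1]
```

{"fn": "servo_tool", "kwargs": {"targets": [{"translation":[-1,1.7,0],"rotation":[0,0,0],"fingers":0.15},{"translation":[-2,3.46,0],"rotation":[0,0,0],"fingers":0.15},{"translation":[-2,3.46,0],"rotation":[0,0,0],"fingers":0.15},{"translation":[-2,3.46,1],"rotation":[0,0,0],"fingers":0.15},{"translation":[-1,1.76,2],"rotation":[0,0,0],"fingers":0.15},{"translation":[0,0,0.9],"rotation":[0,0,0],"fingers":0.15},{"translation":[0,0,0],"rotation":[0,0,0],"fingers":0.15},{"translation":[0,0,0],"rotation":[0,0,0],"fingers":0.15}]}}

```text
time: 8.57
tool_pos: [0.4711, 0.3633, 0.1304]
orientation: [-0.186, 0.983, -0.001, -0.002]
contact_force: [-0.2, -0.4, -0.8]
finger_gap: 0.234
grasp_force: 58.9
```

```bash
python3 -c "
from h import *
go([.471,.364,.05],111.5)
im=optics.capture('wrist')[:,:,::-1]; c=optics.get_calibration('wrist')
for z in (.018,):
  from fit import *
  for a in [(cross(76,20,46,74),.018),([(.048,.046),(-.048,.046),(-.048,-.046),(.048,-.046)],.018)]:
    q=proj(c,rot(a[0],.471,.364,21.5,a[1])); im=im.copy(); cv2.polylines(im,[np.round(q).astype(int)],1,(0,0,255),1)
cv2.imwrite('pics/w7.png',im)
"
```

```text
t 8.57 tcp [0.4711 0.3633 0.1304] gap 0.234 F [-0.2 -0.4 -0.8] q6 0.16
shift cm [-0.05  0.08  8.04]
fingeryaw 111.5 tilt [-0.0031 -0.0024 -1.    ]
turn [-0.1 -0.2 -0. ]
```

View pics/w7.png

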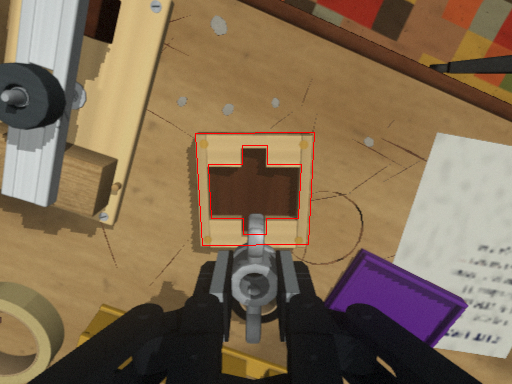

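The overlay of the fitted holder falls on the real one within 1–2 px, and the nut is in line. I'll descend.

{"fn": "servo_tool", "kwargs": {"targets": [{"translation":[-0.05,0,2],"rotation":[0,0,0],"fingers":0.15},{"translation":[0,0,3],"rotation":[0,0,0],"fingers":0.15},{"translation":[0,0,3],"rotation":[0,0,0],"fingers":0.15},{"translation":[0,0,1.5],"rotation":[0,0,0],"fingers":0.15},{"translation":[0,0,1],"rotation":[0,0,0],"fingers":0.15},{"translation":[0,0,0.5],"rotation":[0,0,0],"fingers":0.15},{"translation":[0,0,0.4],"rotation":[0,0,0],"fingers":0.15},{"translation":[0,0,0.4],"rotation":[0,0,0],"fingers":0.15},{"translation":[0,0,0],"rotation":[0,0,0],"fingers":0.15}]}}

```text
time: 9.37
tool_pos: [0.4734, 0.3646, 0.0143]
orientation: [-0.187, 0.982, 0.0, 0.001]
contact_force: [-1.0, 0.7, -0.8]
finger_gap: 0.236
grasp_force: 58.9
```

{"fn": "servo_tool", "kwargs": {"targets": [{"translation":[0,0,0.3],"rotation":[0,0,0],"fingers":0.15},{"translation":[0,0,0.2],"rotation":[0,0,0],"fingers":0.15},{"translation":[0,0,0],"rotation":[0,0,0],"fingers":0.15}]}}

```text
time: 9.62
tool_pos: [0.4729, 0.3646, 0.0089]
orientation: [-0.187, 0.982, -0.0, 0.0]
contact_force: [-0.7, 0.2, -0.3]
finger_gap: 0.233
grasp_force: 58.9
```

{"fn": "servo_tool", "kwargs": {"targets": [{"translation":[0,0,0.2],"rotation":[0,0,0],"fingers":0.15},{"translation":[0,0,0],"rotation":[0,0,0],"fingers":0.15}]}}

```text
time: 9.78
tool_pos: [0.4728, 0.3645, 0.0067]
orientation: [-0.187, 0.982, -0.0, -0.0]
contact_force: [-0.4, 0.3, -0.6]
finger_gap: 0.235
grasp_force: 58.9
```

{"fn": "servo_tool", "kwargs": {"targets": [{"translation":[0,0,0.2],"rotation":[0,0,0],"fingers":0.15},{"translation":[0,0,0],"rotation":[0,0,0],"fingers":0.15}]}}

```text
time: 9.95
tool_pos: [0.4727, 0.3645, 0.0045]
orientation: [-0.187, 0.982, -0.0, -0.0]
contact_force: [-0.7, 0.1, -0.5]
finger_gap: 0.237
grasp_force: 58.9
```

{"fn": "servo_tool", "kwargs": {"targets": [{"translation":[0,0,0.15],"rotation":[0,0,0],"fingers":0.15},{"translation":[0,0,0],"rotation":[0,0,0],"fingers":0.15}]}}

```text
time: 10.12
tool_pos: [0.4728, 0.3645, 0.0044]
orientation: [-0.187, 0.982, -0.0, 0.0]
contact_force: [-2.9, -1.8, 8.3]
finger_gap: 0.234
grasp_force: 60.1
```

{"fn": "servo_tool", "kwargs": {"targets": [{"translation":[0,0,0.1],"rotation":[0,0,0],"fingers":0.15},{"translation":[0,0,0],"rotation":[0,0,0],"fingers":0.15}]}}

```text
time: 10.28
tool_pos: [0.4728, 0.3646, 0.0044]
orientation: [-0.187, 0.982, -0.0, 0.0]
contact_force: [-6.0, -3.5, 17.0]
finger_gap: 0.233
grasp_force: 60.9
```

The contact height matches the floor (nut underside = TCP + 1.6 mm, as on the stud). Release and rise.

{"fn": "servo_tool", "kwargs": {"targets": [{"translation":[0,0,-0.1],"rotation":[0,0,0],"fingers":0.3},{"translation":[0,0,0],"rotation":[0,0,0],"fingers":0.4},{"translation":[0,0,0],"rotation":[0,0,0],"fingers":0.42},{"translation":[0,0,-0.8],"rotation":[0,0,0],"fingers":0.42},{"translation":[0,0,-2],"rotation":[0,0,0],"fingers":0.45},{"translation":[0,0,-3],"rotation":[0,0,0],"fingers":0.5},{"translation":[0,0,-4],"rotation":[0,0,0],"fingers":0.6},{"translation":[0,0,-4],"rotation":[0,0,0],"fingers":0.7},{"translation":[0,0,0],"rotation":[0,0,0],"fingers":0.7}]}}

```text
time: 11.03
tool_pos: [0.4772, 0.3672, 0.1499]
orientation: [-0.187, 0.982, 0.002, 0.006]
contact_force: [1.9, 1.0, -0.1]
finger_gap: 0.701
grasp_force: 0.0
```

```bash
python3 -c "
from h import *
from fit import *
go([.4497,.2055,.14],90)
im=optics.capture('wrist')[:,:,::-1].copy(); c=optics.get_calibration('wrist')
cv2.imwrite('pics/w8.png',im)
u=proj(c,[.472,.364,.02])[0].astype(int);print(u)
x,y=max(u[0]-65,0),max(u[1]-65,0)
a=cv2.resize(im[y:y+130,x:x+130],(390,390))
T=optics.capture('top')[:,:,::-1]; cv2.imwrite('pics/top1.png',T)
b=cv2.resize(T[170:235,150:215],(390,390),interpolation=cv2.INTER_CUBIC)
cv2.imwrite('pics/w8c.png',cv2.hconcat([a,b])); print(x,y)
"
```

```text
t 11.03 tcp [0.4772 0.3672 0.1499] gap 0.701 F [ 1.9  1.  -0.1] q6 0.16
shift cm [  8.51 -14.03   0.85]
fingeryaw 111.6 tilt [ 0.0111  0.0064 -0.9999]
turn [ 0.2  0.7 21.6]
[252 180]
187 115
```

View pics/w8c.png

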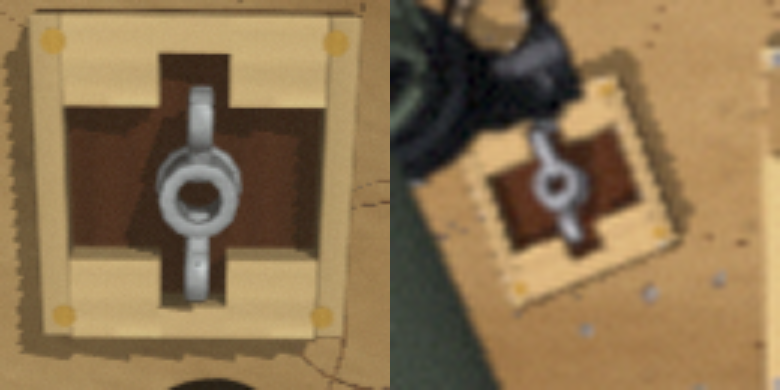

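Both views show the nut down in the cross, wings in the narrow slot and hub centred (left crop (200,195)). Next is the spacer.

```bash
python3 -c "
from h import *
c=np.load('pics/w6.npy',allow_pickle=True).item()
print('stud',ray(c,[(252,195)],.085),'spacer',ray(c,[(250,190)],.076))
c=optics.get_calibration('wrist'); print('nut',ray(c,[(253.3,179.5)],.024))
go([.4497,.206,.15],90)
"
```

```text
stud [[0.44480723 0.20785529 0.085     ]] spacer [[0.44327344 0.20673222 0.076     ]]
nut [[0.46656824 0.36246    0.024     ]]
t 11.13 tcp [0.4744 0.3654 0.1439] gap 0.697 F [ 0.4 -0.2 -0.9] q6 0.16
shift cm [  8.15 -13.92  -0.66]
fingeryaw 111.5 tilt [ 0.0044  0.0024 -1.    ]
turn [ 0.1  0.3 21.5]
```

{"fn": "servo_tool", "kwargs": {"targets": [{"translation":[0,0,-1],"rotation":[0,0,7],"fingers":0.75},{"translation":[0,0,0],"rotation":[0,0,7],"fingers":0.75},{"translation":[0,0,0],"rotation":[0,0,7],"fingers":0.75},{"translation":[0,0,0],"rotation":[0,0,0],"fingers":0.75}]}}

```text
time: 11.47
tool_pos: [0.4719, 0.3639, 0.1498]
orientation: [-0.004, 1.0, -0.001, -0.001]
contact_force: [0.6, -0.2, 0.2]
finger_gap: 0.751
grasp_force: 0.0
```

```bash
python3 -c "
from h import *
go([.4497,.206,.15],90)
"
```

```text
t 11.47 tcp [0.4719 0.3639 0.1498] gap 0.751 F [ 0.6 -0.2  0.2] q6 0.53
shift cm [ 2.340e+00 -1.577e+01  1.000e-02]
fingeryaw 90.4 tilt [-0.0024 -0.0016 -1.    ]
turn [-0.1 -0.1  0.4]
```

{"fn": "servo_tool", "kwargs": {"targets": [{"translation":[0.3,-2,0],"rotation":[0,0,0],"fingers":0.75},{"translation":[0.6,-3.9,0],"rotation":[0,0,0],"fingers":0.75},{"translation":[0.6,-3.9,0],"rotation":[0,0,0],"fingers":0.75},{"translation":[0.6,-3.9,0],"rotation":[0,0,0],"fingers":0.75},{"translation":[0.3,-2.1,0],"rotation":[0,0,0],"fingers":0.75},{"translation":[0,0,0],"rotation":[0,0,0],"fingers":0.75},{"translation":[0,0,0],"rotation":[0,0,0],"fingers":0.75}]}}

```text
time: 12.05
tool_pos: [0.4497, 0.2052, 0.1506]
orientation: [-0.005, 1.0, -0.0, -0.001]
contact_force: [0.3, 1.3, 0.3]
finger_gap: 0.748
grasp_force: 0.0
```

```bash
python3 -c "
from h import *
go([.4497,.206,.052],90)
im=optics.capture('wrist')[:,:,::-1].copy(); c=optics.get_calibration('wrist')
np.save('pics/w9.npy',c,allow_pickle=True);cv2.imwrite('pics/w9.png',im)
# dark disc of spacer near its expected place
u=proj(c,[.4497,.206,.076])[0]; print('exp',u)
g=im.astype(int); m=((g.max(2)<100)&(g.max(2)-g.min(2)<25)).astype(np.uint8)
yy,xx=np.mgrid[:384,:512]; m[(np.hypot(xx-u[0],yy-u[1])>40)]=0
n,l,st,ce=cv2.connectedComponentsWithStats(m); k=1+st[1:,4].argmax(); ys,xs=np.nonzero(l==k)
print(st[k],ce[k]); h=cv2.convexHull(np.c_[xs,ys].astype(np.int32)); e=cv2.fitEllipse(h); print(e); print(ray(c,[e[0]],.07))
"
```

```text
t 12.05 tcp [0.4497 0.2052 0.1506] gap 0.748 F [0.3 1.3 0.3] q6 0.27
shift cm [-0.02  0.08  9.86]
fingeryaw 90.6 tilt [-1.6e-03 -2.0e-04 -1.0e+00]
turn [-0.  -0.1  0.6]
exp [253.05293682 208.14530212]
[ 230  177   51   60 2106] [254.85992403 205.09496676]
((254.0135498046875, 206.8289337158203), (50.94552993774414, 61.31230163574219), 22.355010986328125)
[[0.45087377 0.20669927 0.07      ]]
```

{"fn": "servo_tool", "kwargs": {"targets": [{"translation":[-0.05,0.1,2],"rotation":[0,0,0],"fingers":0.75},{"translation":[0,0,3],"rotation":[0,0,0],"fingers":0.7},{"translation":[0,0,2.5],"rotation":[0,0,0],"fingers":0.65},{"translation":[0,0,1.5],"rotation":[0,0,0],"fingers":0.6},{"translation":[0,0,0.7],"rotation":[0,0,0],"fingers":0.6},{"translation":[0,0,0],"rotation":[0,0,0],"fingers":0.6},{"translation":[0,0,0],"rotation":[0,0,0],"fingers":0.3},{"translation":[0,0,0],"rotation":[0,0,0],"fingers":0.3},{"translation":[0,0,0],"rotation":[0,0,0],"fingers":0.3},{"translation":[0,0,0],"rotation":[0,0,0],"fingers":0.3}]}}

```text
time: 12.93
tool_pos: [0.4517, 0.2077, 0.0553]
orientation: [-0.005, 1.0, 0.0, 0.001]
contact_force: [-0.1, 0.2, -0.7]
finger_gap: 0.407
grasp_force: 59.8
```

The spacer is gripped (0.407; the same 3 mm reading offset as with the hub). Lift.

{"fn": "servo_tool", "kwargs": {"targets": [{"translation":[0,0,-1],"rotation":[0,0,0],"fingers":0.3},{"translation":[0,0,-2],"rotation":[0,0,0],"fingers":0.3},{"translation":[0,0,-3],"rotation":[0,0,0],"fingers":0.3},{"translation":[0,0,-3],"rotation":[0,0,0],"fingers":0.3},{"translation":[0,0,-2],"rotation":[0,0,0],"fingers":0.3},{"translation":[0,0,0],"rotation":[0,0,0],"fingers":0.3}]}}

```text
time: 13.43
tool_pos: [0.454, 0.2082, 0.1699]
orientation: [-0.005, 1.0, 0.001, 0.004]
contact_force: [0.3, -0.3, -0.4]
finger_gap: 0.409
grasp_force: 59.9
```

{"fn": "servo_tool", "kwargs": {"targets": [{"translation":[0,-2,0],"rotation":[0,0,0],"fingers":0.3},{"translation":[-0.1,-4,0],"rotation":[0,0,0],"fingers":0.3},{"translation":[-0.1,-4,0],"rotation":[0,0,0],"fingers":0.3},{"translation":[-0.1,-4,0],"rotation":[0,0,0],"fingers":0.3},{"translation":[-0.1,-4,0],"rotation":[0,0,0],"fingers":0.3},{"translation":[-0.1,-4,0],"rotation":[0,0,0],"fingers":0.3},{"translation":[-0.1,-4,0],"rotation":[0,0,0],"fingers":0.3},{"translation":[-0.1,-4,0],"rotation":[0,0,0],"fingers":0.3},{"translation":[-0.1,-4,0],"rotation":[0,0,0],"fingers":0.3},{"translation":[-0.1,-4,0],"rotation":[0,0,0],"fingers":0.3}]}}

```text
time: 14.27
tool_pos: [0.4629, -0.1745, 0.1646]
orientation: [-0.005, 1.0, -0.0, 0.0]
contact_force: [1.4, 1.4, -0.7]
finger_gap: 0.405
grasp_force: 60.0
```

{"fn": "servo_tool", "kwargs": {"targets": [{"translation":[-0.1,-4,0],"rotation":[0,0,0],"fingers":0.3},{"translation":[-0.1,-4,0],"rotation":[0,0,0],"fingers":0.3},{"translation":[-0.1,-4,0],"rotation":[0,0,0],"fingers":0.3},{"translation":[0,-2.5,0],"rotation":[0,0,0],"fingers":0.3},{"translation":[0,0,0],"rotation":[0,0,0],"fingers":0.3},{"translation":[0,0,0],"rotation":[0,0,0],"fingers":0.3}]}}

```text
time: 14.77
tool_pos: [0.4673, -0.3187, 0.164]
orientation: [-0.003, 1.0, 0.0, -0.0]
contact_force: [-0.7, 1.2, -0.6]
finger_gap: 0.41
grasp_force: 60.0
```

```bash
python3 -c "
from h import *
from fit import *
go([.4655,-.3178,.1],90)
im=optics.capture('wrist')[:,:,::-1].copy(); c=optics.get_calibration('wrist')
np.save('pics/w10.npy',c,allow_pickle=True);cv2.imwrite('pics/w10.png',im)
fit(im,c,'sp',(.4655,-.3178,0))
s,R=state(); p=s['tool_pos']
# held spacer: dark neutral disc, top at underside+20mm
u=proj(c,p+[0,0,.02])[0]; print('exp',u)
g=im.astype(int); m=((g.max(2)<110)&(g.max(2)-g.min(2)<25)).astype(np.uint8)
sx=[u[0]-28,u[0]+28]
for r in range(int(u[1])-50,int(u[1])+30,6): print(r,''.join('#' if v else '.' for v in m[r,200:310:2]))
"
```

```text
t 14.77 tcp [ 0.4673 -0.3187  0.164 ] gap 0.41 F [-0.7  1.2 -0.6] q6 -0.74
shift cm [0.17 0.09 6.4 ]
fingeryaw 90.4 tilt [-2.e-04  5.e-04 -1.e+00]
turn [ 0.  -0.   0.4]
sp [ 0.4653 -0.3156  0.4046] IoU 0.982
exp [253.08919489 282.64262375]
232 .................#####################.................
238 ..............###########################..............
244 ...........#################################...........
250 ..........###################################..........
256 ......###########################################......
262 .....#############################################.....
268 ....###################.........###################....
274 ...################################################....
280 ...#################################################...
286 ..###################################################..
292 .#####################################################.
298 ..#######.###################################.#######..
304 ########....###############################....########
310 ######################################.........########
```

{"fn": "servo_tool", "kwargs": {"targets": [{"translation":[0.1,0.2,2],"rotation":[0,0,0],"fingers":0.3},{"translation":[0,0,3.5],"rotation":[0,0,0],"fingers":0.3},{"translation":[0,0,3.5],"rotation":[0,0,0],"fingers":0.3},{"translation":[0,0,2.5],"rotation":[0,0,0],"fingers":0.3},{"translation":[0,0,1.5],"rotation":[0,0,0],"fingers":0.3},{"translation":[0,0,1],"rotation":[0,0,0],"fingers":0.3},{"translation":[0,0,0],"rotation":[0,0,0],"fingers":0.3},{"translation":[0,0,0],"rotation":[0,0,0],"fingers":0.3}]}}

```text
time: 15.48
tool_pos: [0.467, -0.3147, 0.0247]
orientation: [-0.005, 1.0, 0.0, -0.0]
contact_force: [-0.0, 0.5, 0.0]
finger_gap: 0.409
grasp_force: 60.1
```

{"fn": "servo_tool", "kwargs": {"targets": [{"translation":[0,0,0.5],"rotation":[0,0,0],"fingers":0.3},{"translation":[0,0,0.3],"rotation":[0,0,0],"fingers":0.3},{"translation":[0,0,0],"rotation":[0,0,0],"fingers":0.3},{"translation":[0,0,0],"rotation":[0,0,0],"fingers":0.3}]}}

```text
time: 15.82
tool_pos: [0.4671, -0.3158, 0.0169]
orientation: [-0.005, 1.0, -0.0, 0.0]
contact_force: [-0.0, -0.6, -0.4]
finger_gap: 0.407
grasp_force: 60.1
```

{"fn": "servo_tool", "kwargs": {"targets": [{"translation":[0.05,0,0.4],"rotation":[0,0,0],"fingers":0.3},{"translation":[0,0,0.2],"rotation":[0,0,0],"fingers":0.3},{"translation":[0,0,0.2],"rotation":[0,0,0],"fingers":0.3},{"translation":[0,0,0.15],"rotation":[0,0,0],"fingers":0.3},{"translation":[0,0,0],"rotation":[0,0,0],"fingers":0.3}]}}

```text
time: 16.23
tool_pos: [0.466, -0.3154, 0.0064]
orientation: [-0.005, 1.0, 0.0, -0.0]
contact_force: [0.0, -0.0, -0.3]
finger_gap: 0.405
grasp_force: 60.1
```

{"fn": "servo_tool", "kwargs": {"targets": [{"translation":[0,0,0.15],"rotation":[0,0,0],"fingers":0.3},{"translation":[0,0,0.1],"rotation":[0,0,0],"fingers":0.3},{"translation":[0,0,0],"rotation":[0,0,0],"fingers":0.3}]}}

```text
time: 16.48
tool_pos: [0.4664, -0.3157, 0.0051]
orientation: [-0.005, 1.0, -0.0, 0.0]
contact_force: [-1.4, 1.3, 6.1]
finger_gap: 0.41
grasp_force: 60.8
```

Contact came at the expected floor height. Release and rise.

{"fn": "servo_tool", "kwargs": {"targets": [{"translation":[0,0,0],"rotation":[0,0,0],"fingers":0.5},{"translation":[0,0,0],"rotation":[0,0,0],"fingers":0.55},{"translation":[0,0,0],"rotation":[0,0,0],"fingers":0.55},{"translation":[0,0,-0.8],"rotation":[0,0,0],"fingers":0.55},{"translation":[0,0,-2],"rotation":[0,0,0],"fingers":0.6},{"translation":[0,0,-4],"rotation":[0,0,0],"fingers":0.7},{"translation":[0,0,-4],"rotation":[0,0,0],"fingers":0.7},{"translation":[0,0,-4],"rotation":[0,0,0],"fingers":0.7},{"translation":[0,0,0],"rotation":[0,0,0],"fingers":0.7},{"translation":[0,0,0],"rotation":[0,0,0],"fingers":0.7}]}}

```text
time: 17.32
tool_pos: [0.4681, -0.3171, 0.1558]
orientation: [-0.005, 1.0, -0.002, 0.002]
contact_force: [-0.6, 0.2, 0.4]
finger_gap: 0.703
grasp_force: 0.0
```

```bash
python3 -c "
from h import *
from fit import *
go([.4505,.2065,.16],90)
im=optics.capture('wrist')[:,:,::-1].copy(); c=optics.get_calibration('wrist')
cv2.imwrite('pics/w11.png',im)
for nm,q in(('holdertop',[.4653,-.316,.012]),): print(nm,proj(c,q))
u=proj(c,[.4653,-.316,.02])[0]
g=im.astype(int); m=((g.max(2)<110)&(g.max(2)-g.min(2)<28)).astype(np.uint8)
yy,xx=np.mgrid[:384,:512]; m[np.hypot(xx-u[0],yy-u[1])>50]=0
n,l,st,ce=cv2.connectedComponentsWithStats(m); k=1+st[1:,4].argmax(); ys,xs=np.nonzero(l==k)
e=cv2.fitEllipse(cv2.convexHull(np.c_[xs,ys].astype(np.int32))); print(st[k],e,ray(c,[e[0]],.016))
# predicted ellipse extents of lying spacer
t=np.linspace(0,6.28,60); P=np.vstack([np.c_[.4653+.019*np.cos(t),-.316+.019*np.sin(t),0*t+z] for z in(.006,.026)]); q=proj(c,P); print('pred',q.min(0),q.max(0))
"
```

```text
t 17.32 tcp [ 0.4681 -0.3171  0.1558] gap 0.703 F [-0.6  0.2  0.4] q6 -0.74
shift cm [ 1.25 52.37 -0.67]
fingeryaw 90.6 tilt [ 0.005  -0.0045 -1.    ]
turn [-0.3  0.3  0.6]
holdertop [[253.62401603 181.12214719]]
[ 236  157   43   46 1466] ((256.6800231933594, 179.4082794189453), (43.20036315917969, 46.164161682128906), 12.063042640686035) [[ 0.46257778 -0.31330631  0.016     ]]
pred [231.49376628 158.93627869] [275.68828909 206.29923212]
```

The spacer's outline (43x46 px) matches a flat disc in the pocket within about 3 mm. Now back to the strap.

{"fn": "servo_tool", "kwargs": {"targets": [{"translation":[0.1,2,0],"rotation":[-0.3,0.3,0.6],"fingers":0.7},{"translation":[0.1,4,0],"rotation":[0,0,0],"fingers":0.7},{"translation":[0.1,4,0],"rotation":[0,0,0],"fingers":0.7},{"translation":[0.1,4,0],"rotation":[0,0,0],"fingers":0.7},{"translation":[0.1,4,0],"rotation":[0,0,0],"fingers":0.7},{"translation":[0.1,4,0],"rotation":[0,0,0],"fingers":0.7},{"translation":[0.1,4,0],"rotation":[0,0,0],"fingers":0.7},{"translation":[0.1,4,0],"rotation":[0,0,0],"fingers":0.7},{"translation":[0.1,4,0],"rotation":[0,0,0],"fingers":0.7},{"translation":[0.1,4,0],"rotation":[0,0,0],"fingers":0.7}]}}

```text
time: 18.2
tool_pos: [0.4544, 0.0663, 0.1526]
orientation: [0.001, 1.0, 0.003, -0.004]
contact_force: [0.8, 0.1, 0.1]
finger_gap: 0.703
grasp_force: 0.0
```

{"fn": "servo_tool", "kwargs": {"targets": [{"translation":[0.1,4,0],"rotation":[0,0,0],"fingers":0.7},{"translation":[0.1,4,0],"rotation":[0,0,0],"fingers":0.7},{"translation":[0.1,4,0],"rotation":[0,0,0],"fingers":0.7},{"translation":[0,2.4,0],"rotation":[0,0,0],"fingers":0.7},{"translation":[0,0,0],"rotation":[0,0,0],"fingers":0.7},{"translation":[0,0,0],"rotation":[0,0,0],"fingers":0.7}]}}

```text
time: 18.7
tool_pos: [0.452, 0.209, 0.1532]
orientation: [-0.001, 1.0, 0.002, -0.004]
contact_force: [-0.4, -0.7, 0.0]
finger_gap: 0.702
grasp_force: 0.0
```

```bash
python3 -c "
from h import *
from fit import *
im=optics.capture('wrist')[:,:,::-1].copy(); c=optics.get_calibration('wrist')
cv2.imwrite('pics/w12.png',im)
u=proj(c,[.45,.206,.056])[0]; print(u)
g=im.astype(int); m=((g.min(2)>120)&(g.max(2)-g.min(2)<30)).astype(np.uint8)
yy,xx=np.mgrid[:384,:512]; m[np.hypot(xx-u[0],yy-u[1])>130]=0
m=cv2.morphologyEx(m,cv2.MORPH_CLOSE,np.ones((5,5)))
n,l,st,ce=cv2.connectedComponentsWithStats(m); k=l[int(u[1])-25,int(u[0])]; k=k or 1+st[1:,4].argmax()
ys,xs=np.nonzero(l==k); print(st[k]); b=cv2.boxPoints(cv2.minAreaRect(np.c_[xs,ys].astype(np.float32)))
X=ray(c,b,.056); print(X.mean(0))
for i in range(4): v=X[(i+1)%4]-X[i]; print(b[i],X[i,:2].round(4),np.linalg.norm(v).round(4),np.degrees(np.arctan2(v[1],v[0])).round(1))
go([.4505,.2065,.037],91.5)
"
```

```text
[250.19522892 196.88390104]
[ 223   95   49  187 7115]
[0.44967255 0.20532533 0.056     ]
[222.14917  96.83425] [0.3758 0.1866] 0.0309 92.8
[265.92264  94.53039] [0.3743 0.2174] 0.1493 3.7
[275.65744 279.4917 ] [0.5233 0.2271] 0.037 -86.8
[231.88397 281.79556] [0.5254 0.1902] 0.1496 -178.6
t 18.75 tcp [0.4522 0.2081 0.1535] gap 0.697 F [0.1 0.1 0. ] q6 0.28
shift cm [ 0.07 -0.2  11.65]
fingeryaw 90.0 tilt [-0.0084  0.0036 -1.    ]
turn [ 0.2 -0.5 -1.5]
```

{"fn": "servo_tool", "kwargs": {"targets": [{"translation":[0.2,-0.25,1],"rotation":[0.2,-0.5,-2.5],"fingers":0.7},{"translation":[0,0,3],"rotation":[0,0,0],"fingers":0.65},{"translation":[0,0,3],"rotation":[0,0,0],"fingers":0.6},{"translation":[0,0,2.5],"rotation":[0,0,0],"fingers":0.6},{"translation":[0,0,1],"rotation":[0,0,0],"fingers":0.6},{"translation":[0,0,0],"rotation":[0,0,0],"fingers":0.6},{"translation":[0,0,0],"rotation":[0,0,0],"fingers":0.6}]}}

```text
time: 19.33
tool_pos: [0.4517, 0.2051, 0.05]
orientation: [-0.021, 1.0, 0.001, 0.001]
contact_force: [-0.5, 0.2, -0.0]
finger_gap: 0.599
grasp_force: 0.0
```

```bash
python3 -c "
from h import *
go([.4497,.206,.037],92.5)"
```

```text
t 19.33 tcp [0.4517 0.2051 0.05  ] gap 0.599 F [-0.5  0.2 -0. ] q6 0.24
shift cm [0.2  0.09 1.29]
fingeryaw 92.4 tilt [ 0.0022  0.0012 -1.    ]
turn [ 0.1  0.1 -0.1]
```

{"fn": "servo_tool", "kwargs": {"targets": [{"translation":[0.2,0.05,0.8],"rotation":[0,0,0],"fingers":0.6},{"translation":[0,0,0.5],"rotation":[0,0,0],"fingers":0.6},{"translation":[0,0,0],"rotation":[0,0,0],"fingers":0.45},{"translation":[0,0,0],"rotation":[0,0,0],"fingers":0.25},{"translation":[0,0,0],"rotation":[0,0,0],"fingers":0.25},{"translation":[0,0,0],"rotation":[0,0,0],"fingers":0.25},{"translation":[0,0,0],"rotation":[0,0,0],"fingers":0.25}]}}

```text
time: 19.92
tool_pos: [0.4501, 0.2066, 0.0375]
orientation: [-0.021, 1.0, 0.001, 0.002]
contact_force: [-3.0, 0.4, 5.4]
finger_gap: 0.359
grasp_force: 60.2
```

{"fn": "servo_tool", "kwargs": {"targets": [{"translation":[0,0,-1],"rotation":[0,0,0],"fingers":0.25},{"translation":[0,0,-2],"rotation":[0,0,0],"fingers":0.25},{"translation":[0,0,-3],"rotation":[0,0,0],"fingers":0.25},{"translation":[0,0,-3],"rotation":[0,0,0],"fingers":0.25},{"translation":[0,0,-1.5],"rotation":[0,0,0],"fingers":0.25},{"translation":[0,0,0],"rotation":[0,0,0],"fingers":0.25},{"translation":[0,0,0],"rotation":[0,0,0],"fingers":0.25}]}}

```text
time: 20.5
tool_pos: [0.4501, 0.2066, 0.1427]
orientation: [-0.021, 1.0, 0.001, 0.003]
contact_force: [-0.7, -0.0, -2.4]
finger_gap: 0.357
grasp_force: 59.9
```

```bash
python3 -c "
from h import *
im=optics.capture('wrist')[:,:,::-1].copy(); c=optics.get_calibration('wrist')
cv2.imwrite('pics/w13.png',im); np.save('pics/w13.npy',c,allow_pickle=True)
sc=optics.capture('scene')[:,:,::-1]; cv2.imwrite('pics/s13.png',sc)
go([.4825,-.14,.14],90.3)
"
```

```text
t 20.6 tcp [0.4485 0.2061 0.1408] gap 0.352 F [-0.2  0.1 -2.3] q6 0.24
shift cm [ -1.92 -34.72   0.04]
fingeryaw 92.4 tilt [ 0.0015  0.0012 -1.    ]
turn [0.1 0.1 2.1]
```

```bash
cat > strapm.py <<'E'
from fit import *
def strap(im,c,z,p0,vis=None):
    # fit top face rectangle to bright neutral mask
    g=im.astype(int); m=((g.min(2)>105)&(g.max(2)-g.min(2)<30)).astype(np.uint8)
    rect=np.array([(.075,.016),(-.075,.016),(-.075,-.016),(.075,-.016)])
    k0=np.zeros(m.shape,np.uint8); cv2.fillPoly(k0,[np.round(proj(c,rot(rect*[1.15,1.6],*p0,z))).astype(int)],1); m&=k0
    if vis is not None: m[vis:]=0
    def f(p):
        k=np.zeros(m.shape,np.uint8); cv2.fillPoly(k,[np.round(proj(c,rot(rect,*p,z))*16).astype(int)],1,shift=4)
        if vis is not None:k[vis:]=0
        return 1-(k&m).sum()/((k|m).sum()+1e-9)
    s0=np.array([p0]+[np.add(p0,d) for d in((.006,0,0),(0,.006,0),(0,0,4))])
    r=minimize(f,p0,method='Nelder-Mead',options=dict(initial_simplex=s0,xatol=1e-4,fatol=1e-4)); print('strap',r.x.round(4),'IoU',round(1-r.fun,3),m.sum())
E
python3 -c "
from strapm import *
c=np.load('pics/w13.npy',allow_pickle=True).item(); im=cv2.imread('pics/w13.png')
print(proj(c,rot([(.075,0),(0,0),(-.075,0)],.449,.206,2.4,.159)))
for v in(None,250): strap(im,c,.159,(.449,.206,2.4),v)
"
```

```text
[[252.66151628 403.87614903]
 [252.37586059 279.57674075]
 [251.98102461 107.76892462]]
strap [0.4488 0.2066 2.2517] IoU 0.846 18093
strap [0.449  0.2068 2.778 ] IoU 0.951 11047
```

{"fn": "servo_tool", "kwargs": {"targets": [{"translation":[0,-1.5,-1],"rotation":[0,0,2.1],"fingers":0.25},{"translation":[-0.2,-3.5,-1],"rotation":[0,0,0],"fingers":0.25},{"translation":[-0.3,-4,0],"rotation":[0,0,0],"fingers":0.25},{"translation":[-0.4,-4,0],"rotation":[0,0,0],"fingers":0.25},{"translation":[-0.4,-4,0],"rotation":[0,0,0],"fingers":0.25},{"translation":[-0.4,-4,0],"rotation":[0,0,0],"fingers":0.25},{"translation":[-0.4,-4,0],"rotation":[0,0,0],"fingers":0.25},{"translation":[-0.4,-4,0],"rotation":[0,0,0],"fingers":0.25},{"translation":[-0.4,-3.5,0],"rotation":[0,0,0],"fingers":0.25},{"translation":[-0.2,-2,0],"rotation":[0,0,0],"fingers":0.25}]}}

```text
time: 21.43
tool_pos: [0.4824, -0.1419, 0.1597]
orientation: [-0.001, 1.0, 0.001, 0.001]
contact_force: [0.9, 1.1, -1.9]
finger_gap: 0.352
grasp_force: 60.1
```

{"fn": "servo_tool", "kwargs": {"targets": [{"translation":[0,0,0],"rotation":[0,0,0],"fingers":0.25},{"translation":[0,0,0],"rotation":[0,0,0],"fingers":0.25}]}}

```text
time: 21.6
tool_pos: [0.4819, -0.1389, 0.1597]
orientation: [-0.002, 1.0, 0.002, 0.0]
contact_force: [-0.3, 0.4, -1.7]
finger_gap: 0.358
grasp_force: 60.1
```

```bash
python3 -c "
from strapm import *
im=optics.capture('wrist')[:,:,::-1].copy(); c=optics.get_calibration('wrist')
cv2.imwrite('pics/w14.png',im); np.save('pics/w14.npy',c,allow_pickle=True)
go([.4825,-.14,.06],90.3); s,R=state()
p=s['tool_pos']; strap(im,c,p[2]+.0185,(p[0],p[1],0),250)
fit(im,c,'strap',(.4822,-.14,.3))
"
```

```text
t 21.65 tcp [ 0.4818 -0.1379  0.1598] gap 0.359 F [-0.5  0.  -2.1] q6 -0.43
shift cm [-0.07 -0.25  9.98]
fingeryaw 90.3 tilt [ 4.0e-04  3.8e-03 -1.0e+00]
turn [ 0.2  0.  -0. ]
strap [ 0.4818 -0.1373  0.3664] IoU 0.964 10903
strap [ 0.4822 -0.14    0.3   ] IoU 0.0
```

```bash
python3 -c "
from fit import *
for n in('w10',): fit(cv2.imread(f'pics/{n}.png'),np.load(f'pics/{n}.npy',allow_pickle=True).item(),'strap',(.4822,-.1402,.3))
"
```

```text
strap [ 0.4821 -0.1371  0.2199] IoU 0.94
```

{"fn": "servo_tool", "kwargs": {"targets": [{"translation":[0,-0.1,2],"rotation":[0.2,0,0],"fingers":0.25},{"translation":[0,0,3.5],"rotation":[0,0,0],"fingers":0.25},{"translation":[0,0,3.5],"rotation":[0,0,0],"fingers":0.25},{"translation":[0,0,2.5],"rotation":[0,0,0],"fingers":0.25},{"translation":[0,0,1.5],"rotation":[0,0,0],"fingers":0.25},{"translation":[0,0,0.8],"rotation":[0,0,0],"fingers":0.25},{"translation":[0,0,0],"rotation":[0,0,0],"fingers":0.25},{"translation":[0,0,0],"rotation":[0,0,0],"fingers":0.25}]}}

```text
time: 22.32
tool_pos: [0.4835, -0.1387, 0.0236]
orientation: [-0.004, 1.0, -0.001, 0.001]
contact_force: [-0.7, -0.1, -2.7]
finger_gap: 0.356
grasp_force: 60.1
```

```bash
python3 -c "
from h import *
go([.482,-.139,.0015],90.3)"
```

```text
t 22.32 tcp [ 0.4835 -0.1387  0.0236] gap 0.356 F [-0.7 -0.1 -2.7] q6 -0.43
shift cm [ 0.16 -0.02  2.21]
fingeryaw 90.4 tilt [ 0.0029 -0.0013 -1.    ]
turn [-0.1  0.2  0.1]
```

{"fn": "servo_tool", "kwargs": {"targets": [{"translation":[0.1,0,0.6],"rotation":[0,0,0],"fingers":0.25},{"translation":[0,0,0.5],"rotation":[0,0,0],"fingers":0.25},{"translation":[0,0,0.4],"rotation":[0,0,0],"fingers":0.25},{"translation":[0,0,0.2],"rotation":[0,0,0],"fingers":0.25},{"translation":[0,0,0],"rotation":[0,0,0],"fingers":0.25},{"translation":[0,0,0],"rotation":[0,0,0],"fingers":0.25}]}}

```text
time: 22.82
tool_pos: [0.4826, -0.1397, 0.0065]
orientation: [-0.003, 1.0, -0.001, 0.002]
contact_force: [-0.1, -0.1, -2.3]
finger_gap: 0.353
grasp_force: 60.2
```

{"fn": "servo_tool", "kwargs": {"targets": [{"translation":[0,0,0.2],"rotation":[0,0,0],"fingers":0.25},{"translation":[0,0,0.1],"rotation":[0,0,0],"fingers":0.25},{"translation":[0,0,0],"rotation":[0,0,0],"fingers":0.25}]}}

```text
time: 23.07
tool_pos: [0.4826, -0.1397, 0.0034]
orientation: [-0.003, 1.0, -0.001, 0.002]
contact_force: [0.4, 0.1, -2.3]
finger_gap: 0.349
grasp_force: 60.2
```

{"fn": "servo_tool", "kwargs": {"targets": [{"translation":[0,0,0.15],"rotation":[0,0,0],"fingers":0.25},{"translation":[0,0,0],"rotation":[0,0,0],"fingers":0.25}]}}

```text
time: 23.23
tool_pos: [0.4826, -0.1396, 0.0018]
orientation: [-0.003, 1.0, -0.001, 0.002]
contact_force: [-0.9, -0.4, -2.4]
finger_gap: 0.36
grasp_force: 60.2
```

{"fn": "servo_tool", "kwargs": {"targets": [{"translation":[0,0,0.1],"rotation":[0,0,0],"fingers":0.25},{"translation":[0,0,0],"rotation":[0,0,0],"fingers":0.25}]}}

```text
time: 23.4
tool_pos: [0.4827, -0.1397, 0.0016]
orientation: [-0.003, 1.0, -0.001, 0.002]
contact_force: [-2.6, 0.3, 5.1]
finger_gap: 0.356
grasp_force: 60.9
```

The strap is on the floor at the expected height. Release (little opening, finger room) and rise.

{"fn": "servo_tool", "kwargs": {"targets": [{"translation":[0,0,0],"rotation":[0,0,0],"fingers":0.42},{"translation":[0,0,0],"rotation":[0,0,0],"fingers":0.44},{"translation":[0,0,0],"rotation":[0,0,0],"fingers":0.44},{"translation":[0,0,-0.8],"rotation":[0,0,0],"fingers":0.44},{"translation":[0,0,-2],"rotation":[0,0,0],"fingers":0.5},{"translation":[0,0,-4],"rotation":[0,0,0],"fingers":0.7},{"translation":[0,0,-4],"rotation":[0,0,0],"fingers":0.7},{"translation":[0,0,-4],"rotation":[0,0,0],"fingers":0.7},{"translation":[0,0,-1],"rotation":[0,0,0],"fingers":0.7},{"translation":[0,0,0],"rotation":[0,0,0],"fingers":0.7}]}}

```text
time: 24.23
tool_pos: [0.4848, -0.1406, 0.1634]
orientation: [-0.003, 1.0, -0.003, 0.006]
contact_force: [0.7, -0.1, 0.1]
finger_gap: 0.704
grasp_force: 0.0
```

```bash
python3 -c "
from strapm import *
im=optics.capture('wrist')[:,:,::-1].copy(); c=optics.get_calibration('wrist')
cv2.imwrite('pics/w15.png',im); np.save('pics/w15.npy',c,allow_pickle=True)
strap(im,c,.020,(.482,-.139,.3))
# tray: bluish grey region; outer top rim fit from mask minAreaRect
u=proj(c,[.45,.0206,.014])[0]; print('tray at',u)
go([.508,.2055,.16],90)
"
```

```text
strap [ 0.4803 -0.1386  0.3359] IoU 0.862 5200
tray at [436.13695376 144.69508465]
t 24.28 tcp [ 0.4834 -0.1399  0.1609] gap 0.701 F [ 0.   0.3 -0.5] q6 -0.43
shift cm [-2.670e+00  3.453e+01 -1.000e-02]
fingeryaw 90.3 tilt [ 0.0075 -0.0035 -1.    ]
turn [-0.2  0.4  0.3]
```

The strap fits at its pocket centre and lies in line. Now I fit the tray outline and move to the block.

```bash
cat > trayf.py <<'E'
from fit import *
def tray(im,c,p0=(.4498,.0206,-1.5)):
    g=im.astype(int); m=((g[:,:,0]>g[:,:,2]-8)&(g.sum(2)>120)).astype(np.uint8)
    rect=np.array([(.034,.058),(-.034,.058),(-.034,-.058),(.034,-.058)])
    k0=np.zeros(m.shape,np.uint8); cv2.fillPoly(k0,[np.round(proj(c,rot(rect*1.2,*p0,.014))).astype(int)],1); m&=k0
    m=cv2.morphologyEx(m,cv2.MORPH_CLOSE,np.ones((5,5)))
    def f(p):
        k=np.zeros(m.shape,np.uint8)
        q=np.vstack([proj(c,rot(rect,*p,z)) for z in(.014,0)]).astype(np.float32)
        cv2.fillPoly(k,[np.round(cv2.convexHull(q)*16).astype(int)],1,shift=4)
        return 1-(k&m).sum()/((k|m).sum()+1e-9)
    s0=np.array([p0]+[np.add(p0,d) for d in((.006,0,0),(0,.006,0),(0,0,4))])
    r=minimize(f,p0,method='Nelder-Mead',options=dict(initial_simplex=s0,xatol=1e-4,fatol=1e-4)); print('tray',r.x.round(4),'IoU',round(1-r.fun,3),m.sum())
E
python3 -c "
from trayf import *
tray(cv2.imread('pics/top0.png'),optics.get_calibration('top'))
for n in('w2','w15'): tray(cv2.imread(f'pics/{n}.png'),np.load(f'pics/{n}.npy',allow_pickle=True).item())
"
```

```text
tray [ 0.4493  0.0226 -2.0432] IoU 0.902 809
tray [ 0.451   0.0216 -2.3454] IoU 0.946 6651
tray [ 0.4474  0.0212 -2.1353] IoU 0.94 10221
```

{"fn": "servo_tool", "kwargs": {"targets": [{"translation":[-0.2,2,0],"rotation":[-0.2,0.4,0],"fingers":0.7},{"translation":[-0.3,4,0],"rotation":[0,0,0],"fingers":0.7},{"translation":[-0.3,4,0],"rotation":[0,0,0],"fingers":0.7},{"translation":[-0.3,4,0],"rotation":[0,0,0],"fingers":0.7},{"translation":[-0.3,4,0],"rotation":[0,0,0],"fingers":0.7},{"translation":[-0.3,4,0],"rotation":[0,0,0],"fingers":0.7},{"translation":[-0.3,4,0],"rotation":[0,0,0],"fingers":0.7},{"translation":[-0.3,4,0],"rotation":[0,0,0],"fingers":0.7},{"translation":[-0.3,4,0],"rotation":[0,0,0],"fingers":0.7},{"translation":[0,0.5,0],"rotation":[0,0,0],"fingers":0.7}]}}

```text
time: 25.12
tool_pos: [0.5048, 0.2112, 0.1575]
orientation: [-0.006, 1.0, 0.002, -0.003]
contact_force: [-0.4, -0.3, 1.4]
finger_gap: 0.699
grasp_force: 0.0
```

{"fn": "servo_tool", "kwargs": {"targets": [{"translation":[0,0,0],"rotation":[0,0,7],"fingers":0.7},{"translation":[0,0,0],"rotation":[0,0,7],"fingers":0.7},{"translation":[0,0,0],"rotation":[0,0,7],"fingers":0.7},{"translation":[0,0,0],"rotation":[0,0,7],"fingers":0.7},{"translation":[0,0,0],"rotation":[0,0,7],"fingers":0.7},{"translation":[0,0,0],"rotation":[0,0,7],"fingers":0.7},{"translation":[0,0,0],"rotation":[0,0,7],"fingers":0.7},{"translation":[0,0,0],"rotation":[0,0,7],"fingers":0.7},{"translation":[0,0,0],"rotation":[0,0,7],"fingers":0.7},{"translation":[0,0,0],"rotation":[0,0,7],"fingers":0.7}]}}

```text
time: 25.95
tool_pos: [0.5047, 0.205, 0.1574]
orientation: [0.574, 0.819, -0.002, -0.003]
contact_force: [0.6, -0.8, 0.5]
finger_gap: 0.704
grasp_force: 0.0
```

{"fn": "servo_tool", "kwargs": {"targets": [{"translation":[0,0,0],"rotation":[0,0,7],"fingers":0.7},{"translation":[0,0,0],"rotation":[0,0,7],"fingers":0.7},{"translation":[0,0,0],"rotation":[0,0,5.5],"fingers":0.7},{"translation":[0,0,0],"rotation":[0,0,0],"fingers":0.7},{"translation":[0,0,0],"rotation":[0,0,0],"fingers":0.7}]}}

```text
time: 26.37
tool_pos: [0.5051, 0.2052, 0.158]
orientation: [0.701, 0.713, -0.002, -0.002]
contact_force: [0.6, 0.3, -0.0]
finger_gap: 0.706
grasp_force: 0.0
```

```bash
python3 -c "
from h import *
im=optics.capture('wrist')[:,:,::-1].copy(); c=optics.get_calibration('wrist')
cv2.imwrite('pics/w16.png',im); np.save('pics/w16.npy',c,allow_pickle=True)
go([.507,.205,.1],0.5)
T=optics.capture('top')[:,:,::-1]; cv2.imwrite('pics/top2.png',T)
X=np.array([[.507+a,.205+b,.042] for a,b in((.021,.045),(.021,-.045),(-.021,-.045),(-.021,.045))])
for k in(0,): cv2.polylines(im,[np.round(proj(c,X)).astype(int)],1,(0,0,255),1)
cv2.imwrite('pics/w16o.png',im)
"
```

```text
t 26.42 tcp [0.5053 0.2053 0.1583] gap 0.696 F [-0.1 -0.1 -0.5] q6 1.8
shift cm [-0.04  0.2   5.83]
fingeryaw 1.0 tilt [-0.0055  0.0011 -1.    ]
turn [-0.3 -0.1  0.5]
```

View pics/w16o.png

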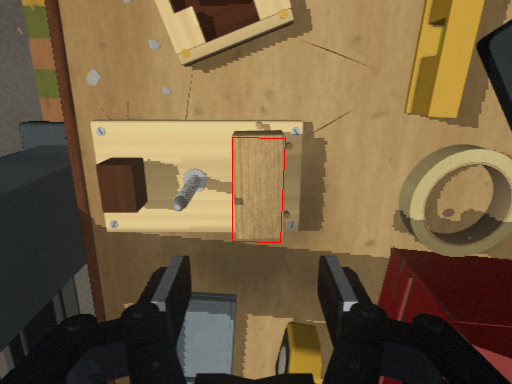

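The drawn block top (233–283, 137–242) coincides with the pine block, and the fingers' centre (255) agrees; the toolbox corner at (385,250) is clear. I'll descend and grip.

{"fn": "servo_tool", "kwargs": {"targets": [{"translation":[0,0.2,1.5],"rotation":[-0.3,-0.1,0.5],"fingers":0.7},{"translation":[0,0,3.5],"rotation":[0,0,0],"fingers":0.7},{"translation":[0,0,3.5],"rotation":[0,0,0],"fingers":0.7},{"translation":[0,0,2.5],"rotation":[0,0,0],"fingers":0.7},{"translation":[0,0,1.5],"rotation":[0,0,0],"fingers":0.7},{"translation":[0,0,0.8],"rotation":[0,0,0],"fingers":0.7},{"translation":[0,0,0],"rotation":[0,0,0],"fingers":0.7},{"translation":[0,0,0],"rotation":[0,0,0],"fingers":0.7}]}}

```text
time: 27.13
tool_pos: [0.5088, 0.206, 0.0279]
orientation: [0.704, 0.71, 0.001, 0.001]
contact_force: [-2.6, -1.3, 11.0]
finger_gap: 0.701
grasp_force: 4.3
```

```bash
python3 -c "
from h import *
go([.507,.205,.019],0.5)"
```

```text
t 27.13 tcp [0.5088 0.206  0.0279] gap 0.701 F [-2.6 -1.3 11. ] q6 1.81
shift cm [-0.09 -0.18  0.89]
fingeryaw 0.4 tilt [ 3.1e-03  5.0e-04 -1.0e+00]
turn [ 0.2 -0.  -0.1]
```

There is an upward force of 11 N at z 0.028 with a light pad load, most likely the finger's knuckle on the stud top. Raise, narrow the opening, recentre and go down again slowly.

{"fn": "servo_tool", "kwargs": {"targets": [{"translation":[0,0,-1.2],"rotation":[0,0,0],"fingers":0.7},{"translation":[0,-0.15,-0.5],"rotation":[0,0,0],"fingers":0.58},{"translation":[0,0,0],"rotation":[0,0,0],"fingers":0.58},{"translation":[0,0,0],"rotation":[0,0,0],"fingers":0.58},{"translation":[0,0,0],"rotation":[0,0,0],"fingers":0.58}]}}

```text
time: 27.55
tool_pos: [0.5065, 0.2058, 0.0431]
orientation: [0.705, 0.709, 0.001, 0.001]
contact_force: [0.1, 0.5, 0.0]
finger_gap: 0.575
grasp_force: 0.0
```

```bash
python3 -c "
from h import *
go([.507,.205,.019],0.5)
im=optics.capture('wrist')[:,:,::-1].copy(); c=optics.get_calibration('wrist')
cv2.imwrite('pics/w17.png',im)
# block still there? red-channel profile across block top front edge at mid y
for y in(.235,.225): 
  q=proj(c,[[x,y,.042] for x in np.arange(.474,.545,.003)]); print([int(im[int(round(v)),int(round(u)),0]) for u,v in q])
print(proj(c,[[.507,.205,.042],[.486,.205,.042],[.528,.205,.042]]))
T=optics.capture('top')[:,:,::-1]; cv2.imwrite('pics/top3.png',T)
"
```

```text
t 27.55 tcp [0.5065 0.2058 0.0431] gap 0.575 F [0.1 0.5 0. ] q6 1.82
shift cm [-0.08  0.05  2.41]
fingeryaw 0.4 tilt [ 0.0015 -0.     -1.    ]
turn [ 0.1  0.  -0.1]
[111, 107, 103, 106, 90, 85, 71, 87, 74, 82, 80, 88, 82, 78, 77, 73, 68, 79, 64, 67, 67, 60, 47, 48]
[113, 110, 108, 109, 99, 86, 76, 89, 92, 81, 71, 79, 85, 78, 77, 76, 77, 82, 65, 66, 67, 69, 43, 43]
[[255.98383543 261.42595105]
 [214.3859246  261.25157126]
 [297.55980209 261.60023885]]
```

{"fn": "servo_tool", "kwargs": {"targets": [{"translation":[0,0.05,0.7],"rotation":[0,0,0],"fingers":0.58},{"translation":[0,0,0.5],"rotation":[0,0,0],"fingers":0.58},{"translation":[0,0,0],"rotation":[0,0,0],"fingers":0.58}]}}

```text
time: 27.9
tool_pos: [0.5061, 0.2055, 0.0298]
orientation: [0.705, 0.709, -0.0, 0.0]
contact_force: [-0.3, -0.0, 0.2]
finger_gap: 0.579
grasp_force: 0.0
```

{"fn": "servo_tool", "kwargs": {"targets": [{"translation":[0,0,0.4],"rotation":[0,0,0],"fingers":0.58},{"translation":[0,0,0],"rotation":[0,0,0],"fingers":0.58}]}}

```text
time: 28.07
tool_pos: [0.5078, 0.2059, 0.0273]
orientation: [0.705, 0.709, 0.001, 0.001]
contact_force: [0.9, -0.0, 2.5]
finger_gap: 0.58
grasp_force: 0.7
```

{"fn": "servo_tool", "kwargs": {"targets": [{"translation":[0,0,0.3],"rotation":[0,0,0],"fingers":0.58},{"translation":[0,0,0],"rotation":[0,0,0],"fingers":0.58}]}}

```text
time: 28.23
tool_pos: [0.5093, 0.2061, 0.0252]
orientation: [0.705, 0.709, 0.002, 0.002]
contact_force: [2.3, 0.5, 4.9]
finger_gap: 0.577
grasp_force: 2.3
```

The stud is still nudging the finger. I'll grip 25 mm off-centre toward -y instead, clear of the stud.

{"fn": "servo_tool", "kwargs": {"targets": [{"translation":[0,0,-1],"rotation":[0,0,0],"fingers":0.58},{"translation":[0,0,-1.5],"rotation":[0,0,0],"fingers":0.6},{"translation":[-1.2,0,-0.5],"rotation":[0,0,0],"fingers":0.62},{"translation":[-1.2,-0.05,0],"rotation":[0,0,0],"fingers":0.62},{"translation":[0,0,0],"rotation":[0,0,0],"fingers":0.62},{"translation":[0,0,0],"rotation":[0,0,0],"fingers":0.62}]}}

```text
time: 28.73
tool_pos: [0.5062, 0.1806, 0.054]
orientation: [0.706, 0.709, 0.0, 0.0]
contact_force: [-0.2, -0.7, 0.2]
finger_gap: 0.623
grasp_force: 0.0
```

```bash
python3 -c "
from h import *
go([.507,.181,.019],0.5)"
```

```text
t 28.73 tcp [0.5062 0.1806 0.054 ] gap 0.623 F [-0.2 -0.7  0.2] q6 1.77
shift cm [0.04 0.08 3.5 ]
fingeryaw 0.2 tilt [ 7.e-04 -1.e-04 -1.e+00]
turn [ 0.   0.  -0.3]
```

{"fn": "servo_tool", "kwargs": {"targets": [{"translation":[0,0.05,1],"rotation":[0,0,0],"fingers":0.62},{"translation":[0,0,1],"rotation":[0,0,0],"fingers":0.62},{"translation":[0,0,0.6],"rotation":[0,0,0],"fingers":0.62},{"translation":[0,0,0],"rotation":[0,0,0],"fingers":0.62},{"translation":[0,0,0],"rotation":[0,0,0],"fingers":0.62}]}}

```text
time: 29.15
tool_pos: [0.5064, 0.1818, 0.0273]
orientation: [0.705, 0.709, -0.0, -0.0]
contact_force: [-0.3, 0.3, 0.7]
finger_gap: 0.62
grasp_force: 0.0
```

{"fn": "servo_tool", "kwargs": {"targets": [{"translation":[0,0,0.4],"rotation":[0,0,0],"fingers":0.62},{"translation":[0,0,0.2],"rotation":[0,0,0],"fingers":0.62},{"translation":[0,0,0],"rotation":[0,0,0],"fingers":0.62}]}}

```text
time: 29.4
tool_pos: [0.5072, 0.1819, 0.0221]
orientation: [0.705, 0.709, 0.001, 0.001]
contact_force: [-0.9, 0.2, -0.1]
finger_gap: 0.616
grasp_force: 0.0
```

Free now. A little lower, then close.

{"fn": "servo_tool", "kwargs": {"targets": [{"translation":[0,0,0.2],"rotation":[0,0,0],"fingers":0.62},{"translation":[0,0,0],"rotation":[0,0,0],"fingers":0.5},{"translation":[0,0,0],"rotation":[0,0,0],"fingers":0.38},{"translation":[0,0,0],"rotation":[0,0,0],"fingers":0.38},{"translation":[0,0,0],"rotation":[0,0,0],"fingers":0.38},{"translation":[0,0,0],"rotation":[0,0,0],"fingers":0.38}]}}

```text
time: 29.9
tool_pos: [0.5077, 0.1819, 0.0208]
orientation: [0.705, 0.709, 0.001, 0.001]
contact_force: [0.4, 0.1, 3.9]
finger_gap: 0.476
grasp_force: 61.0
```

{"fn": "servo_tool", "kwargs": {"targets": [{"translation":[0,0,-1],"rotation":[0,0,0],"fingers":0.38},{"translation":[0,0,-2],"rotation":[0,0,0],"fingers":0.38},{"translation":[0,0,-3],"rotation":[0,0,0],"fingers":0.38},{"translation":[0,0,-3],"rotation":[0,0,0],"fingers":0.38},{"translation":[0,0,-2],"rotation":[0,0,0],"fingers":0.38},{"translation":[0,-2,0],"rotation":[0,0,0],"fingers":0.38},{"translation":[0,-2,0],"rotation":[0,0,0],"fingers":0.38},{"translation":[0,-1.9,0],"rotation":[0,0,0],"fingers":0.38},{"translation":[0,0,0],"rotation":[0,0,0],"fingers":0.38}]}}

```text
time: 30.65
tool_pos: [0.4436, 0.1811, 0.1303]
orientation: [0.705, 0.71, -0.001, -0.001]
contact_force: [-1.5, -0.2, -0.8]
finger_gap: 0.475
grasp_force: 60.9
```

{"fn": "servo_tool", "kwargs": {"targets": [{"translation":[-2,0,0],"rotation":[0,0,2.1],"fingers":0.38},{"translation":[-3.5,0,0],"rotation":[0,0,0],"fingers":0.38},{"translation":[-4,0,0],"rotation":[0,0,0],"fingers":0.38},{"translation":[-4,0,0],"rotation":[0,0,0],"fingers":0.38},{"translation":[-3,0,0],"rotation":[0,0,0],"fingers":0.38},{"translation":[-1.5,0,0],"rotation":[0,0,0],"fingers":0.38},{"translation":[0,0,0],"rotation":[0,0,0],"fingers":0.38},{"translation":[0,0,0],"rotation":[0,0,0],"fingers":0.38}]}}

```text
time: 31.32
tool_pos: [0.4437, 0.001, 0.1306]
orientation: [0.719, 0.695, 0.001, 0.001]
contact_force: [-0.1, -0.2, -1.0]
finger_gap: 0.476
grasp_force: 60.9
```

```bash
python3 -c "
from h import *
from fit import rot
im=optics.capture('wrist')[:,:,::-1].copy(); c=optics.get_calibration('wrist')
cv2.imwrite('pics/w18.png',im)
go([.4485,-.0017,.05],-1.7); s,R=state(); p=s['tool_pos']; 
b=p[:2]+R[:2,0]*.0235; print('block',b)
# wood mask of held block near its projected top: check the +y end edge
a=np.degrees(np.arctan2(R[1,0],R[0,0]))
for d in np.arange(.02,.05,.0025):
  q=proj(c,np.r_[b+R[:2,0]*d,p[2]-.0088+.03])[0]; u,v=np.round(q).astype(int); print(round(d,4),im[v,u-3:u+4].mean(0).astype(int))
"
```

```text
t 31.37 tcp [0.4436 0.0017 0.1305] gap 0.475 F [-0.6  0.  -1.3] q6 1.44
shift cm [-0.33  0.48  8.05]
fingeryaw -1.8 tilt [ 2.1e-03  6.0e-04 -1.0e+00]
turn [ 0.1 -0.  -0.1]
block [0.44433393 0.02518093]
0.02 [123 183 217]
0.0225 [122 181 215]
0.025 [125 186 220]
0.0275 [131 193 226]
0.03 [133 195 228]
0.0325 [116 173 207]
0.035 [ 77 117 145]
0.0375 [ 80 122 149]
0.04 [ 80 120 147]
0.0425 [ 80 121 149]
0.045 [ 77 117 144]
0.0475 [47 69 85]
```

The block's end is where expected (45–47 mm from the assumed centre). Correct and lower.

{"fn": "servo_tool", "kwargs": {"targets": [{"translation":[-0.3,0.5,1.5],"rotation":[0,0,0],"fingers":0.38},{"translation":[0,0,3],"rotation":[0,0,0],"fingers":0.38},{"translation":[0,0,3],"rotation":[0,0,0],"fingers":0.38},{"translation":[0,0,1.5],"rotation":[0,0,0],"fingers":0.38},{"translation":[0,0,0],"rotation":[0,0,0],"fingers":0.38},{"translation":[0,0,0],"rotation":[0,0,0],"fingers":0.38}]}}

```text
time: 31.87
tool_pos: [0.4478, -0.0004, 0.0399]
orientation: [0.717, 0.697, 0.0, -0.0]
contact_force: [0.8, 0.1, 0.0]
finger_gap: 0.471
grasp_force: 60.9
```

```bash
python3 -c "
from h import *
go([.4485,-.0017,.0138],-1.8)"
```

```text
t 31.87 tcp [ 4.478e-01 -4.000e-04  3.990e-02] gap 0.471 F [0.8 0.1 0. ] q6 1.43
shift cm [-0.13  0.08  2.61]
fingeryaw -1.6 tilt [-4.e-04  6.e-04 -1.e+00]
turn [-0.  -0.   0.2]
```

{"fn": "servo_tool", "kwargs": {"targets": [{"translation":[-0.1,0.05,0.8],"rotation":[0,0,0],"fingers":0.38},{"translation":[0,0,0.7],"rotation":[0,0,0],"fingers":0.38},{"translation":[0,0,0.4],"rotation":[0,0,0],"fingers":0.38},{"translation":[0,0,0.2],"rotation":[0,0,0],"fingers":0.38},{"translation":[0,0,0],"rotation":[0,0,0],"fingers":0.38},{"translation":[0,0,0],"rotation":[0,0,0],"fingers":0.38}]}}

```text
time: 32.37
tool_pos: [0.449, -0.0027, 0.0194]
orientation: [0.718, 0.696, 0.001, 0.001]
contact_force: [-0.0, 1.0, -0.5]
finger_gap: 0.474
grasp_force: 60.9
```

{"fn": "servo_tool", "kwargs": {"targets": [{"translation":[0,0,0.2],"rotation":[0,0,0],"fingers":0.38},{"translation":[0,0,0.1],"rotation":[0,0,0],"fingers":0.38},{"translation":[0,0,0],"rotation":[0,0,0],"fingers":0.38}]}}

```text
time: 32.62
tool_pos: [0.449, -0.0027, 0.0163]
orientation: [0.718, 0.696, 0.001, 0.001]
contact_force: [-0.1, 0.0, -1.0]
finger_gap: 0.473
grasp_force: 60.9
```

{"fn": "servo_tool", "kwargs": {"targets": [{"translation":[0,0,0.15],"rotation":[0,0,0],"fingers":0.38},{"translation":[0,0,0],"rotation":[0,0,0],"fingers":0.38}]}}

```text
time: 32.78
tool_pos: [0.4489, -0.0026, 0.0147]
orientation: [0.718, 0.696, 0.001, 0.001]
contact_force: [0.2, 0.2, -1.1]
finger_gap: 0.471
grasp_force: 60.9
```

{"fn": "servo_tool", "kwargs": {"targets": [{"translation":[0,0,0.12],"rotation":[0,0,0],"fingers":0.38},{"translation":[0,0,0],"rotation":[0,0,0],"fingers":0.38}]}}

```text
time: 32.95
tool_pos: [0.4491, -0.0027, 0.0138]
orientation: [0.718, 0.696, 0.001, 0.001]
contact_force: [-0.6, -1.4, 2.7]
finger_gap: 0.473
grasp_force: 61.2
```

{"fn": "servo_tool", "kwargs": {"targets": [{"translation":[0,0,0],"rotation":[0,0,0],"fingers":0.55},{"translation":[0,0,0],"rotation":[0,0,0],"fingers":0.62},{"translation":[0,0,0],"rotation":[0,0,0],"fingers":0.62},{"translation":[0,0,-1],"rotation":[0,0,0],"fingers":0.62},{"translation":[0,0,-2],"rotation":[0,0,0],"fingers":0.65},{"translation":[0,0,-4],"rotation":[0,0,0],"fingers":0.7},{"translation":[0,0,-4],"rotation":[0,0,0],"fingers":0.7},{"translation":[0,0,-4],"rotation":[0,0,0],"fingers":0.7},{"translation":[0,0,0],"rotation":[0,0,0],"fingers":0.7},{"translation":[0,0,0],"rotation":[0,0,0],"fingers":0.7}]}}

```text
time: 33.78
tool_pos: [0.4508, -0.003, 0.1661]
orientation: [0.718, 0.696, 0.002, 0.003]
contact_force: [-0.1, 0.2, -0.1]
finger_gap: 0.698
grasp_force: 0.0
```

```bash
cat > chk.py <<'E'
from strapm import *
from trayf import tray
im=optics.capture('wrist')[:,:,::-1].copy(); c=optics.get_calibration('wrist'); cv2.imwrite('pics/w19.png',im)
T=optics.capture('top')[:,:,::-1].copy(); t=optics.get_calibration('top'); cv2.imwrite('pics/top4.png',T)
rect=np.array([(.021,.045),(-.021,.045),(-.021,-.045),(.021,-.045)])
def block(im,c,p0,z):
    g=im.astype(int); m=((g[:,:,2]>g[:,:,0]+25)).astype(np.uint8)
    k0=np.zeros(m.shape,np.uint8); cv2.fillPoly(k0,[np.round(proj(c,rot([(.03,.054),(-.03,.054),(-.03,-.054),(.03,-.054)],*p0,z))).astype(int)],1); m&=k0
    def f(p):
        q=np.vstack([proj(c,rot(rect,*p,zz)) for zz in(z,z-.02)]).astype(np.float32)
        k=np.zeros(m.shape,np.uint8); cv2.fillPoly(k,[np.round(cv2.convexHull(q)*16).astype(int)],1,shift=4); return 1-(k&m).sum()/((k|m).sum()+1e-9)
    s0=np.array([p0]+[np.add(p0,d) for d in((.005,0,0),(0,.005,0),(0,0,3))])
    r=minimize(f,p0,method='Nelder-Mead',options=dict(initial_simplex=s0,xatol=1e-4,fatol=1e-4)); print('block z',z,r.x.round(4),round(1-r.fun,3),m.sum())
for z in(.03,.035,.04,.045): block(im,c,(.4493,.0218,-2),z)
block(T,t,(.4493,.0218,-2),.035)
strap(T,t,.02,(.482,-.139,.3))
E
python3 chk.py; python3 -c "
from h import *
go([.45,0,.2])"
```

```text
block z 0.03 [ 0.4465  0.0225 -0.9512] 0.919 5686
block z 0.035 [ 0.4466  0.0242 -1.195 ] 0.882 5877
block z 0.04 [ 0.447   0.024  -1.2303] 0.82 6148
block z 0.045 [0.4469 0.0254 0.0379] 0.761 6434
block z 0.035 [ 0.4493  0.0218 -2.    ] 0.0 0
strap [ 0.4809 -0.1379 -0.5216] IoU 0.877 501
t 33.88 tcp [ 0.4482 -0.0025  0.1631] gap 0.699 F [-0.8 -0.3 -0.6] q6 1.43
shift cm [ 0.26  0.18 -3.69]
fingeryaw -1.8 tilt [ 1.3e-03  1.0e-04 -1.0e+00]
```

The block is centred within about 3 mm and in line, at the floor contact height. The other parts have not been touched since they were placed. Handing in.

```bash
python3 -c "
from rig import env
print(env.close_job())"
```

```text
the job is handed in; nothing more can be done
None
```

The wing nut, spacer, strap and pine block were placed in order, each lowered until it touched the floor of its own place, then let go; camera checks put each within about 4 mm of centre, and the job was handed in at about 34 s with no verdict returned.

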